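# Hang the loaded parts bin back on its rail

## Robot

A 6-joint arm with a two-finger parallel gripper is mounted at the origin on the work surface. World frame = base frame: x ahead of the robot, y to its left, z up, the work surface at z = 0. Lengths are in m, angles in degrees, forces in N, time in s.
With the tool pointing down it reaches from about 0.325 to 0.9 m from the base axis. Payload 6.1 kg.
Tool frame: the origin (TCP) lies at the very end of the fingers, on their centre line; the grasp point (between the pads) lies arm.tcp_to_grasp behind it (arm.tcp_to_grasp is the distance from the TCP to the grasp point, in m); z points along the fingers, y is the direction in which the jaws open and shut (so a half turn about z gives the same grasp; the last joint's range is limited). The gripper opens to 85 mm and grips with 20 to 120 N. Pads are 22 mm wide; open, the fingers measure 114 mm over their backs; the gripper's body (76 mm by 85 mm) begins 54 mm behind the grasp point. The pads swing forward as they close: fully open they stand 13 mm farther back than shut.
Start: joints at [61.702, 12.628, 87.462, -0, 79.91, -7.225], TCP at [0.225, 0.583, 0.231] pointing down, gripper open.
Joint ranges: [-170.65, 170.65], [-52.31, 119.04], [5.05, 147.46], [-71.25, 251.25], [11.57, 151.72], [-153.62, 153.62]. Speed limits (degrees/s): [147.25, 147.25, 172.46, 180, 180, 180].

## Interface

Orientations are given as [roll, pitch, yaw] about the fixed x, y, z axes, in that order (R = Rz(yaw) Ry(pitch) Rx(roll)).
In Python, from plant import sensors, imaging, arm gives the robot as it stands.
- The arm moves only by the tool carry_out, never from a script. Its argument "steps" is a list of rows, each a list of 2 entries, a list of its own where there are three numbers: the shift along the tool's x, y, z in cm, then the turn, a rotation vector about the tool's x, y, z in units of 5 degrees (1.0 is 5 degrees). A call has 1 to 5 rows; each row shifts and turns the pose as measured when the row begins, along the tool's axes as they then stand; what a row does not reach is not made up. A row lasts 1/12 s, in which the tool goes at most 41.7 mm and 7.16 degrees, less where a joint would pass 70% of its speed; a pose out of reach is approached as far as the arm can. A call is refused whole if a number of a shift passes 4.17 or a number of a turn 1, either way. A call with a gripper value outside its range is refused whole. "claw" is the closure, from 0 (fully open) to 1 (shut), set as the call begins (left out, the last holds). The fingers move at their own pace and stop on an object; the grip force is fixed at half the most. Time passes only in rows, so rows that do not move let the fingers close. It gives the time, the measured TCP pose, the force and the opening at its end, in the units of the state.
- sensors.sense(): the state, without advancing time (a new reading comes with each control period).
- imaging.camera(name): name is "scene" or "top" or "wrist"; returns (picture, depth): 384x512x3 uint8, red, green, blue; 384x512 float32, m along the optical axis (not along the pixel's ray), 0 where there is no reading.
- imaging.camera_model(name): a dict with "fx", "fy", "cx", "cy" (pixels), "world_to_cam" (4x4, takes a point from world to camera coordinates). Camera axes: x right, y up, looking along -z (the intrinsics and any distortion apply to the point x, -y, -z); pixel columns grow to the right and rows downward; lengths in m; the calibration is good to about 2 mm. The wrist camera is an equidistant fisheye: a pixel r from the principal point sees the ray r / f radians off the axis. A picture is of the moment at which its call begins: read the wrist's pose just before it. camera_model takes no time and is no camera call; for the wrist camera it gives the pose at the moment of the call.
- arm.job_done(): hands the job in, once; it reports no verdict.
The state is a dict: "t": time; "joints": joint angles; "qvel": joint speeds; "effort": joint torques, N m; "ee_pos": TCP position; "tcp_rot": TCP orientation; "contact_force": force on the tool from outside, world axes, zero at the start; "ft_torque": the same for the moment, N m; "finger_gap": finger opening in m.
Only numpy, scipy, OpenCV 4.12 (cv2) and the standard library are available. Lean on these libraries where they do the work, as an engineer would, in place of code of your own. Each camera call takes 0.05 s, during which the arm holds its last target.

## Task

Pick up the parts bin that stands on the bench and hang it by its lip on the rack's rail, in the free place between the two bins already there, so that it hangs square and steady, its back against the rail. Its load sits to the front and one side, so keep it upright, feel it down onto the rail and let its weight be taken up gently before you let go - no dropping, no letting it swing or bang into the rack or its neighbours - and leave the other things on the bench where they are.

Things in the scene. Friction and masses are not known exactly. Their poses are not given: they have to be found in the camera images.
- bin: Loose parts bin to hang: open red plastic bin, 140 mm long (x), 110 wide (y), 70 high, 0.28 to 0.48 kg with its load, which is fixed inside and at most 34 mm high; centre of mass at x -17, y +16, z 22 mm. Origin: centre of its underside, z up. The low open front (38 mm) faces -x; the outer face of the back wall is at x = +70 mm. Side walls 104 mm apart inside, so open the fingers only part way.
- bin_mid (a point): Middle of the bin: on its centre line, 35 mm above the underside; axes as the bin's.
- bin_grip (a point): Where to pinch the bin: top edge of its lengthwise divider, above the centre of mass (bin x -17, y 0, 70 mm above the underside). The divider is a wall 9 mm thick, along the bin's x from -40 to +67 mm, with 47 mm of free room on either side and 36 mm down to the load.
- bin_lip (a point): Middle of the lower edge of the bin's hanging lip, at its back (bin x 77.5 mm, 53 mm above the underside). The lip is 104 mm wide: a web runs back from the top of the back wall (web's underside 67 mm above the bin's underside), then a leg 3 mm thick turns down 14 mm. Between back wall and leg: a slot 6 mm wide, open downward.
- rack: Grey steel rack, 460 mm wide, 310 high, fixed to the bench, with one level bin rail. Origin at bench height below the middle of the rail, in the plane of the rail's front face; x points into the rack, y along the rail, z up. A bin hangs on the -x side with its x along the rack's x and its middle 70 to 73 mm before the rail's face. Rack, rail and its two bins stay put under ordinary forces.
- rack_rail (a point): Point in the rail's front face, mid-length, 0.175 m above the bench: the LOWEST setting of the rail's upper edge. The rail is height-adjustable: its edge is 0 to 40 mm above this point, not told, so feel for it. The rail is a J of sheet: a front flange 3 mm thick, 62 mm tall, upper edge free; 8 mm behind it a back plate that rises 33 mm above the edge. Axes as the rack's.
- rack_place (a point): Bench point below the free place's nominal middle, 70 mm before the rail's face. Hung, the lip's leg is behind the flange, its web rests on the flange's edge and the back wall is against the flange's front face, along which it can slide down. There are 3 mm of play to and fro; the weight takes it up by drawing the lip forward, foot of the back wall on the flange (3 degrees front-down).
- bin_left (a joint): Where the neighbour bin on the rack's +y side hangs on the rail (the same kind of bin, same width, same level as the rail): its middle is at rack y = 0.125 m + this value (0 to 0.04 m); it is 110 mm wide.
- bin_right (a joint): The same for the neighbour on the rack's -y side: its middle is at rack y = -0.125 m - this value (0 to 0.04 m).
- multimeter: Bystander: handheld meter lying on the bench, 185 x 88 x 38 mm; origin at its underside.
- breadboard: Bystander: white solderless breadboard, 165 x 55 x 9 mm; origin at its underside.
- mouse: Bystander: black computer mouse, 108 x 58 x 31 mm; origin at its underside.
- solder_reel: Bystander: aluminium reel standing on end under the rail, 60 mm across, 44 mm high; origin at its underside.
- screwdriver: Bystander: screwdriver, 170 mm long; origin at its underside.
- parts_tray: Bystander: small open white tray, 85 x 60 x 22 mm, under the rail; origin at its underside.
- flux_jar: Bystander: small jar, 44 mm across, 50 mm high; origin at its underside.

How it is judged:
By the outcome, as a careful person would: the job done as asked, in the order asked, and still so for the second after the job is handed in, with the robot touching nothing.
It also fails if it takes over 64 s, if anything falls off the work surface, if the arm or the gripper's body presses on something with over 40 N, if the wrist force passes 120 N, or if a joint passes its speed limit or range.

## Working session

There is one attempt and no reset: what is moved stays moved. The work goes in short steps, Python scripts to look and compute and a tool call to move; the robot and the scene stay as the last step left them, time stands still between calls to the robot, and variables do not carry over. Pictures are saved under pics/ and viewed, and the job is handed in when it is done.

Besides the shell and the picture viewer there is one more tool, called after "Emit:" as name([rows], argument=value, ...), one row to a line, values as JSON. carry_out: Moves the arm, as the interface text tells. Its arguments: {"type":"object","properties":{"steps":{"type":"array"},"claw":{"type":"number"}},"required":["steps"]}

```bash
ls; mkdir -p pics; python3 - <<'E'
from plant import sensors, imaging, arm
import cv2, numpy as np
s=sensors.sense();print(s); print(arm.tcp_to_grasp)
for n in ["scene","top","wrist"]:
    p,d=imaging.camera(n); cv2.imwrite(f"pics/{n}0.png",p[:,:,::-1]); np.savez(f"/tmp/{n}0.npz",p=p,d=d,**{k:np.array(v) for k,v in imaging.camera_model(n).items()})
    m=imaging.camera_model(n); print(n,m)
E
```

```text
pics
{'t': 0.0, 'joints': array([ 6.17017205e+01,  1.26778254e+01,  8.75265594e+01, -1.38667036e-03,
        7.99082466e+01, -7.22559897e+00]), 'qvel': array([-0.04891556, -0.01732632,  0.00926516, -0.05115761,  0.13856175,
        0.03021601]), 'effort': array([-4.26218161e-03, -4.96896923e+01, -3.89386404e+01, -7.14422349e-04,
        1.12218797e-02, -1.33552663e-05]), 'ee_pos': array([0.22444856, 0.5826606 , 0.23016395]), 'tcp_rot': array([-1.79888091e+02, -1.28124759e-02,  1.58927551e+02]), 'contact_force': array([-0.17376503,  0.17493534, -0.08349659]), 'ft_torque': array([ 0.04511739,  0.00354306, -0.02055656]), 'finger_gap': 0.08531382790705991}
0.0187
scene {'fx': 455.49949968950773, 'fy': 455.49949968950773, 'cx': 254.11327213895655, 'cy': 190.35755955397437, 'world_to_cam': array([[-0.08608529,  0.99607453,  0.02061176,  0.07379187],
       [-0.61186035, -0.06918447,  0.78793427,  0.23279545],
       [ 0.78626728,  0.05521803,  0.61541428, -1.8075015 ],
       [ 0.        ,  0.        ,  0.        ,  1.        ]])}
top {'fx': 369.5423858821617, 'fy': 369.5423858821617, 'cx': 259.00873596501356, 'cy': 189.11250371477732, 'world_to_cam': array([[-0.01463991, -0.99984768,  0.0095018 , -0.03384897],
       [ 0.99545389, -0.01367983,  0.09425714, -0.57116097],
       [-0.0941128 ,  0.01083852,  0.99550254, -1.1701044 ],
       [ 0.        ,  0.        ,  0.        ,  1.        ]])}
wrist {'fx': 297.3186396354542, 'fy': 297.3186396354542, 'cx': 253.6610630009851, 'cy': 189.83840792404152, 'world_to_cam': array([[ 0.35965945,  0.93308281, -0.00124724, -0.62480195],
       [-0.88947121,  0.34244475, -0.30260958,  0.03871669],
       [-0.28193268,  0.10994578,  0.95311379, -0.38012803],
       [ 0.        ,  0.        ,  0.        ,  1.        ]])}
```

View pics/scene0.png

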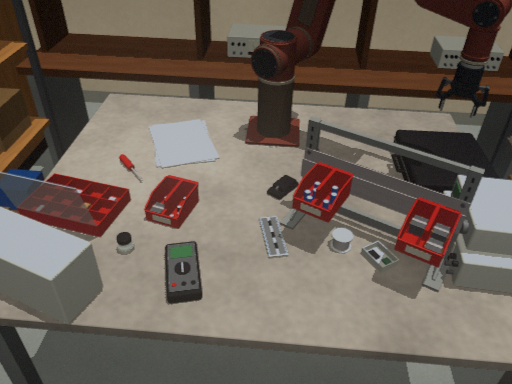

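View pics/top0.png

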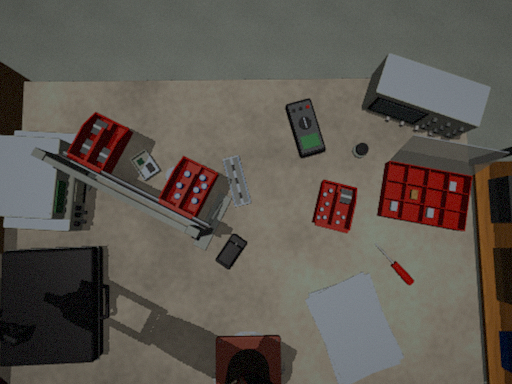

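View pics/wrist0.png

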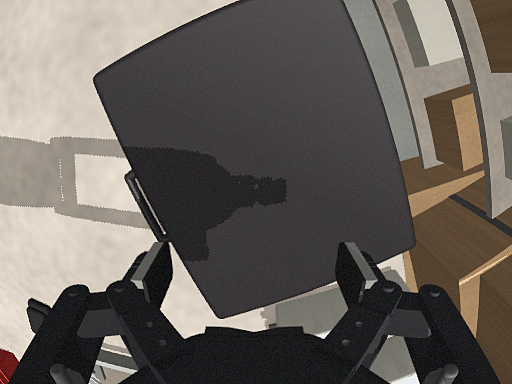

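```bash
cat > h.py <<'E'
import numpy as np, cv2
def load(n):
    f=np.load(n); return {k:f[k] for k in f}
def world(v, uv=None):
    H,W=v['d'].shape
    u,w=np.meshgrid(np.arange(W),np.arange(H))
    d=v['d']; fx=v['fx'];
    X=np.stack([(u-v['cx'])/fx*d, -(w-v['cy'])/fx*d, -d],-1)
    M=v['world_to_cam']; R=M[:3,:3]; t=M[:3,3]
    return (X-t)@R
def proj(v,P):
    M=v['world_to_cam']; c=np.asarray(P)@M[:3,:3].T+M[:3,3]
    return np.stack([v['cx']+v['fx']*c[...,0]/-c[...,2], v['cy']-v['fx']*c[...,1]/-c[...,2]],-1)
E
python3 - <<'E'
from h import *
t=load('/tmp/top0.npz'); s=load('/tmp/scene0.npz')
def crop(v,x0,y0,x1,y1,k,n):
    cv2.imwrite(n,cv2.resize(v['p'][y0:y1,x0:x1,::-1],None,fx=k,fy=k,interpolation=cv2.INTER_CUBIC))
crop(t,25,95,265,275,3.2,'pics/top_rack.png')
crop(t,290,160,380,250,6,'pics/top_bin.png')
crop(s,260,110,500,300,3.1,'pics/sc_rack.png')
crop(s,130,160,220,240,6,'pics/sc_bin.png')
for v,n,b in((t,'top',[310,370,170,240]),(s,'scene',[140,205,170,230]),(t,'topL',[60,135,105,175]),(t,'topR',[155,225,150,215]),(s,'scR',[290,355,160,222]),(s,'scL',[395,465,195,270])):
    W=world(v); m=np.zeros(v['d'].shape,bool); m[b[2]:b[3],b[0]:b[1]]=1
    hsv=cv2.cvtColor(v['p'],cv2.COLOR_RGB2HSV)
    red=((hsv[...,0]<8)|(hsv[...,0]>172))&(hsv[...,1]>140)&(hsv[...,2]>60)
    q=W[m&red&(v['d']>0)]
    print(n,len(q),np.percentile(q[:,2],[1,10,50,90,99]).round(4))
    hi=q[q[:,2]>np.percentile(q[:,2],99)-0.008]
    r=cv2.minAreaRect(hi[:,:2].astype(np.float32)); print(r, cv2.boxPoints(r).round(4).tolist())
E
```

```text
top 1069 [-0.0034 -0.0001  0.0072  0.0699  0.0737]
((0.49682727456092834, -0.2785550355911255), (0.1107817143201828, 0.11701412498950958), 74.43525695800781) [[0.42559999227523804, -0.31619998812675476], [0.5382999777793884, -0.3476000130176544], [0.5680999755859375, -0.24089999496936798], [0.4553000032901764, -0.2094999998807907]]
scene 1634 [0.0017 0.0115 0.0412 0.0695 0.0736]
((0.4939245283603668, -0.27682074904441833), (0.11542286723852158, 0.1217644065618515), 75.21873474121094) [[0.4203000068664551, -0.31709998846054077], [0.538100004196167, -0.3481999933719635], [0.5674999952316284, -0.23659999668598175], [0.4498000144958496, -0.20550000667572021]]
topL 897 [0.1182 0.1218 0.1627 0.1921 0.1949]
((0.6836782097816467, 0.42519497871398926), (0.11408833414316177, 0.11823294311761856), 63.020713806152344) [[0.6050999760627747, 0.40119999647140503], [0.7105000019073486, 0.3474999964237213], [0.7621999979019165, 0.44920000433921814], [0.6568999886512756, 0.5029000043869019]]
topR 1413 [0.0024 0.1204 0.1251 0.1903 0.1938]
((0.5514430403709412, 0.16889935731887817), (0.11259489506483078
[... 161 characters left out ...]
5388565], [0.5249000191688538, 0.24570000171661377]]
scR 1890 [0.121  0.1293 0.1604 0.1894 0.1927]
((0.5504429340362549, 0.16993844509124756), (0.11378880590200424, 0.12622246146202087), 62.76779556274414) [[0.4683000147342682, 0.14820000529289246], [0.5805000066757202, 0.09049999713897705], [0.6326000094413757, 0.1915999948978424], [0.5203999876976013, 0.24940000474452972]]
scL 1866 [0.1203 0.1235 0.1601 0.1899 0.193 ]
((0.6808269023895264, 0.4279201030731201), (0.11263522505760193, 0.12626665830612183), 62.607173919677734) [[0.5989000201225281, 0.40700000524520874], [0.7110000252723694, 0.3488999903202057], [0.7627999782562256, 0.4489000141620636], [0.6506999731063843, 0.5070000290870667]]
```

View pics/top_rack.png

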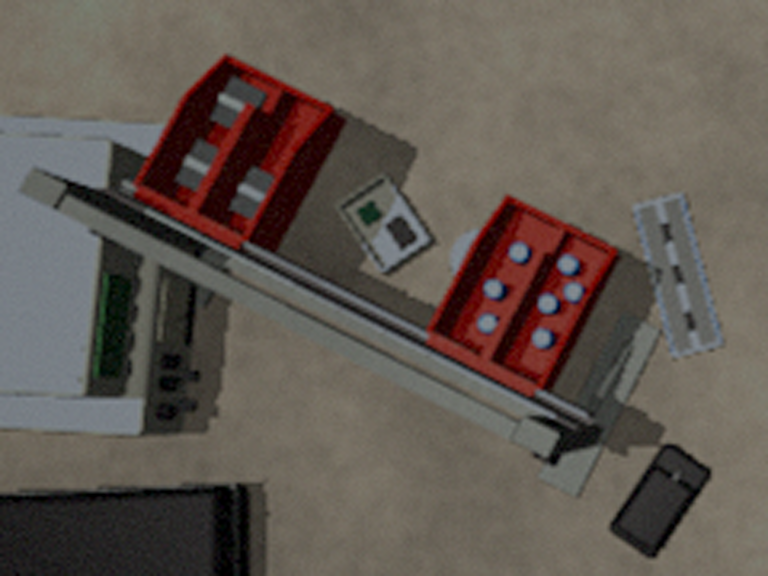

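View pics/top_bin.png

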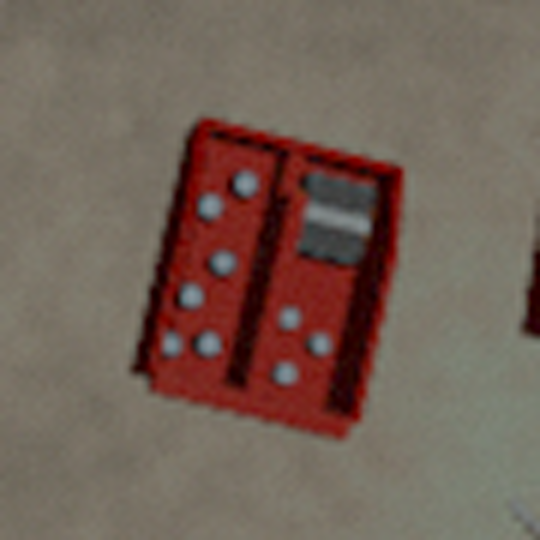

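View pics/sc_rack.png

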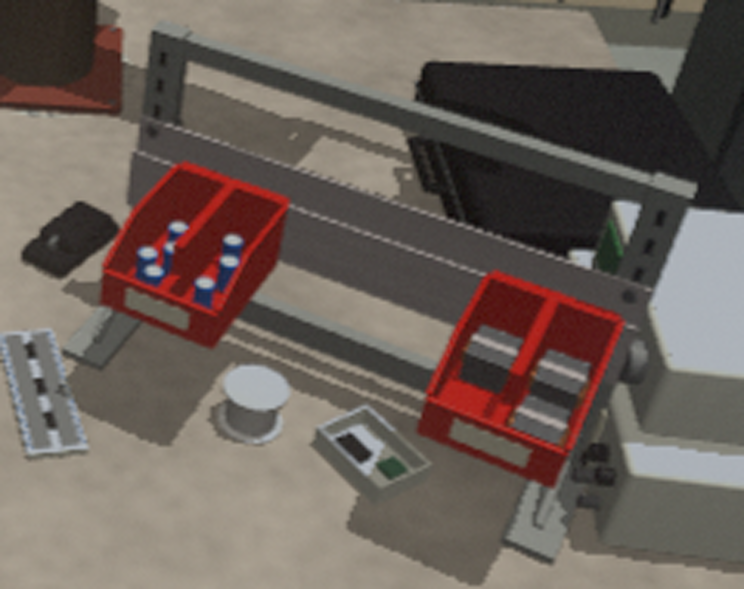

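View pics/sc_bin.png

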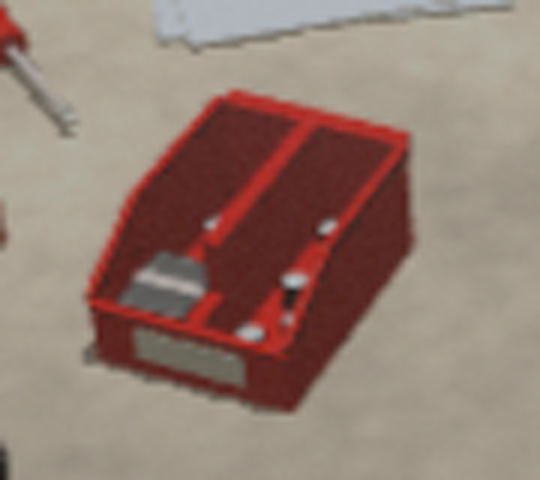

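```bash
python3 - <<'E'
from h import *
t=load('/tmp/top0.npz'); s=load('/tmp/scene0.npz')
T=world(t);S=world(s)
# rack frame approx: origin guess from neighbour centres
u=np.array([0.132,0.2565]);u/=np.linalg.norm(u)
ex=np.array([-u[1],u[0]]); ey=-u   # rack x into rack, rack y
o=np.array([0.6176,0.2975])
def rf(W): 
    q=W[...,:2]-o; return np.stack([q@ex,q@ey,W[...,2]],-1)
for n,v,W in(('top',t,T),('scene',s,S)):
    r=rf(W); ok=(v['d']>0)&(abs(r[...,1])<0.08)&(r[...,0]>-0.02)&(r[...,0]<0.25)&(r[...,2]>0.05)&(r[...,2]<0.4)
    q=r[ok]
    for z0 in np.arange(0.05,0.34,0.01):
        k=(q[:,2]>=z0)&(q[:,2]<z0+0.01)
        if k.sum()>3: print(n,round(z0,2),k.sum(),np.percentile(q[k,0],[2,25,50,75,98]).round(4))
for px in [(487,12),(460,95),(470,60),(290,45),(270,60)]: print(px,S[px[1],px[0]].round(3))
E
```

```text
top 0.05 79 [0.0769 0.0791 0.0825 0.0846 0.0868]
top 0.12 89 [0.0504 0.0572 0.0587 0.0609 0.0612]
top 0.13 25 [0.0502 0.0504 0.0583 0.0616 0.0617]
top 0.14 23 [0.0507 0.0561 0.0614 0.0615 0.0615]
top 0.15 26 [0.0502 0.0503 0.0505 0.0588 0.0618]
top 0.16 18 [0.0612 0.0613 0.0614 0.0614 0.0616]
top 0.17 33 [0.0503 0.0504 0.0506 0.0616 0.0618]
top 0.18 75 [0.0502 0.0512 0.0524 0.0535 0.0615]
top 0.19 16 [0.0615 0.0616 0.0616 0.0617 0.0618]
top 0.2 10 [0.0612 0.0612 0.0613 0.0614 0.0614]
top 0.21 51 [0.0614 0.0615 0.0625 0.0636 0.0639]
top 0.22 25 [0.0613 0.0623 0.0624 0.0635 0.0637]
top 0.28 9 [0.0732 0.0733 0.0734 0.0734 0.0735]
top 0.29 25 [0.0728 0.073  0.0731 0.0732 0.078 ]
top 0.3 397 [0.073  0.0764 0.0806 0.0841 0.0876]
scene 0.05 92 [0.0722 0.0762 0.0804 0.0847 0.0885]
scene 0.12 80 [0.0501 0.0526 0.0538 0.0551 0.0569]
scene 0.13 174 [0.0484 0.0515 0.0533 0.0547 0.0573]
scene 0.14 171 [0.0494 0.0518 0.0531 0.0545 0.0572]
scene 0.15 173 [0.0496 0.0516 0.053  0.0546 0.057 ]
scene 0.16 177 [0.0486 0.0518 0.0531 0.0545 0.057 ]
scene 0.17 185 [0.0489 0.0518 0.0532 0.0544 0.0571]
scene 0.18 319 [0.0498 0.053  0.0584 0.0642 0.0674]
scene 0.19 187 [0.0597 0.0623 0.0637 0.0651 0.0679]
scene 0.2 186 [0.0604 0.0627 0.0639 0.0654 0.068 ]
scene 0.21 198 [0.0601 0.0628 0.0641 0.0655 0.0692]
scene 0.22 28 [0.0589 0.0613 0.063  0.0643 0.0656]
scene 0.28 107 [0.0725 0.0747 0.0756 0.077  0.08  ]
scene 0.29 216 [0.0718 0.0743 0.0756 0.077  0.0794]
scene 0.3 295 [0.0724 0.0757 0.0788 0.0845 0.0912]
(487, 12) [0.278 0.558 0.57 ]
(460, 95) [0.229 0.578 0.307]
(470, 60) [0.259 0.562 0.43 ]
(290, 45) [0.053 0.044 0.371]
(270, 60) [ 0.089 -0.019  0.33 ]
```

```bash
cat > fit.py <<'E'
from h import *
def redpts(v,W,c,R,zlo,zhi):
    hsv=cv2.cvtColor(v['p'],cv2.COLOR_RGB2HSV)
    red=((hsv[...,0]<10)|(hsv[...,0]>170))&(hsv[...,1]>110)&(hsv[...,2]>30)
    m=red&(v['d']>0)&(np.hypot(W[...,0]-c[0],W[...,1]-c[1])<R)&(W[...,2]>zlo)&(W[...,2]<zhi)
    return W[m]
if __name__=='__main__':
    for nm in('top','scene'):
        v=load(f'/tmp/{nm}0.npz');W=world(v)
        for name,c,z0 in(('bin',(0.497,-0.278),0),('plusy',(0.5515,0.169),0.119),('minusy',(0.6837,0.4255),0.119)):
            q=redpts(v,W,c,0.11,z0+0.060,z0+0.08)
            best=None
            th0=164.5 if name=='bin' else 152.7
            for th in np.arange(th0-4,th0+4.01,0.1):
                a=np.deg2rad(th);e=np.array([np.cos(a),np.sin(a)]);n=np.array([-e[1],e[0]])
                h,_=np.histogram(q[:,:2]@n,bins=np.arange(-1,1,0.002))
                sc=(h.astype(float)**2).sum()
                if best is None or sc>best[0]: best=(sc,th,e,n)
            r=cv2.minAreaRect(q[:,:2].astype(np.float32))
            _,th,e,n=best; y=(q[:,:2]-c)@n; x=(q[:,:2]-c)@e
            print(nm,name,len(q),'yaw',th,'rect',r[2],'y ext',np.percentile(y,[0,1,99,100]).round(4),'x ext',np.percentile(x,[0,1,99,100]).round(4), 'mid y', ((y.min()+y.max())/2).round(4))
            k=(abs(y-(y.min()+y.max())/2)<0.012)&(x<x.max()-0.025); print('  divider y',np.percentile(y[k],[2,50,98]).round(4),'x',np.percentile(x[k],[0,2,50]).round(4),'z',np.percentile(q[k,2],[5,50,95]).round(4))
E
python3 fit.py
```

```text
top bin 343 yaw 164.69999999999976 rect 74.5550308227539 y ext [-0.0548 -0.0546  0.0555  0.0559] x ext [-0.0624 -0.0573  0.059   0.0592] mid y 0.0006
  divider y [-0.0032  0.0004  0.0062] x [-0.0582 -0.0558 -0.0123] z [0.0619 0.0687 0.0727]
top plusy 485 yaw 152.59999999999977 rect 63.142852783203125 y ext [-0.0561 -0.0554  0.0571  0.0578] x ext [-0.0641 -0.0589  0.0584  0.0594] mid y 0.0009
  divider y [-0.0034  0.0016  0.0057] x [-0.0589 -0.0572 -0.011 ] z [0.1828 0.1889 0.1927]
top minusy 551 yaw 152.99999999999974 rect 62.16353225708008 y ext [-0.0568 -0.0557  0.0571  0.0586] x ext [-0.0676 -0.0597  0.0588  0.059 ] mid y 0.0009
  divider y [-0.0048  0.0021  0.0062] x [-0.0595 -0.0577 -0.0118] z [0.1811 0.1889 0.1924]
scene bin 425 yaw 164.89999999999975 rect 72.6069107055664 y ext [-0.0581 -0.0573  0.0561  0.0575] x ext [-0.062  -0.0572  0.0621  0.0643] mid y -0.0003
  divider y [-0.0064 -0.0024  0.0048] x [-0.0586 -0.0566 -0.0146] z [0.0615 0.0687 0.0721]
scene plusy 498 yaw 152.29999999999978 rect 63.446372985839844 y ext [-0.0577 -0.057   0.0562  0.0635] x ext [-0.0638 -0.0597  0.0648  0.0689] mid y 0.0029
  divider y [-0.0059 -0.0026  0.0041] x [-0.0617 -0.0595 -0.0142] z [0.1814 0.189  0.1918]
scene minusy 550 yaw 152.29999999999978 rect 63.874671936035156 y ext [-0.0578 -0.0574  0.0549  0.0578] x ext [-0.071  -0.0611  0.0649  0.0667] mid y -0.0
  divider y [-0.0058 -0.0013  0.0032] x [-0.0621 -0.0594 -0.0153] z [0.1819 0.1893 0.1914]
```

Emit:
carry_out([
  [[0,0,-3.5],[0,0,1]],
  [[0,0,-3.5],[0,0,1]],
  [[0,0,-3.5],[0,0,1]],
  [[0,0,-3.5],[0,0,1]],
], claw=0.5)

```text
t: 0.48
ee_pos: [0.222, 0.5781, 0.36]
tcp_rot: [-178.4, 0.4, 138.2]
contact_force: [0.7, 0.5, -0.1]
finger_gap: 0.0427
```

```bash
cat > plan.py <<'E'
import sys, numpy as np
from scipy.spatial.transform import Rotation as Rn, Slerp
from plant import sensors
# usage: plan.py x y z yaw nrows [k rows printed]
def plan(tp,trpy,n,k=5,dyaw=None,verbose=True):
    s=sensors.sense(); p=np.array(s['ee_pos']); R=Rn.from_euler('xyz',s['tcp_rot'],degrees=True)
    T=Rn.from_euler('xyz',trpy,degrees=True)
    dr=(R.inv()*T).as_rotvec()
    if dyaw is not None:  # force long way: yaw component about tool z positive
        a=dr[2]; 
        if a<0: dr=dr*(1-2*np.pi/np.linalg.norm(dr)) 
    print('at',p.round(4),np.array(s['tcp_rot']).round(2),'F',np.array(s['contact_force']).round(2),'M',np.array(s['ft_torque']).round(3),'gap',round(s['finger_gap'],4),'t',round(s['t'],2),'j6',round(s['joints'][5],1))
    print('to go',((np.array(tp)-p)*1000).round(1),'mm; tool', (R.inv().apply(np.array(tp)-p)*100).round(2),'cm; turn',(np.rad2deg(dr)/5).round(2))
    for i in range(min(n,k)):
        Ri=R*Rn.from_rotvec(dr*i/n)
        print([list(Ri.inv().apply((np.array(tp)-p)/n*100).round(2)), list((np.rad2deg(dr)/5/n).round(2))])
if __name__=='__main__':
    a=[float(x) for x in sys.argv[1:]]
    plan(a[:3],[180,0,a[3]],int(a[4]),int(a[5]) if len(a)>5 else 5)
E
python3 plan.py 0.53 -0.287 0.36 -15.25 33 15
```

```text
at [0.222  0.5781 0.36  ] [-178.44    0.37  138.22] F [ 0.74  0.51 -0.14] M [-0.005 -0.019  0.039] gap 0.0427 t 0.48 j6 13.5
to go [ 308.  -865.1   -0. ] mm; tool [-80.61 -43.96   1.73] cm; turn [ 0.    0.44 30.69]
[[np.float64(-2.44), np.float64(-1.33), np.float64(0.05)], [np.float64(0.0), np.float64(0.01), np.float64(0.93)]]
[[np.float64(-2.54), np.float64(-1.13), np.float64(0.05)], [np.float64(0.0), np.float64(0.01), np.float64(0.93)]]
[[np.float64(-2.63), np.float64(-0.92), np.float64(0.05)], [np.float64(0.0), np.float64(0.01), np.float64(0.93)]]
[[np.float64(-2.69), np.float64(-0.7), np.float64(0.04)], [np.float64(0.0), np.float64(0.01), np.float64(0.93)]]
[[np.float64(-2.74), np.float64(-0.48), np.float64(0.04)], [np.float64(0.0), np.float64(0.01), np.float64(0.93)]]
[[np.float64(-2.77), np.float64(-0.26), np.float64(0.04)], [np.float64(0.0), np.float64(0.01), np.float64(0.93)]]
[[np.float64(-2.78), np.float64(-0.03), np.float64(0.03)], [np.float64(0.0), np.float64(0.01), np.float64(0.93)]]
[[np.float64(-2.78), np.float64(0.19), np.float64(0.03)], [np.float64(0.0), np.float64(0.01), np.float64(0.93)]]
[[np.float64(-2.75), np.float64(0.42), np.float64(0.03)], [np.float64(0.0), np.float64(0.01), np.float64(0.93)]]
[[np.float64(-2.71), np.float64(0.64), np.float64(0.02)], [np.float64(0.0), np.float64(0.01), np.float64(0.93)]]
[[np.float64(-2.65), np.float64(0.85), np.float64(0.02)], [np.float64(0.0), np.float64(0.01), np.float64(0.93)]]
[[np.float64(-2.57), np.float64(1.07), np.float64(0.02)], [np.float64(0.0), np.float64(0.01), np.float64(0.93)]]
[[np.float64(-2.48), np.float64(1.27), np.float64(0.01)], [np.float64(0.0), np.float64(0.01), np.float64(0.93)]]
[[np.float64(-2.36), np.float64(1.47), np.float64(0.01)], [np.float64(0.0), np.float64(0.01), np.float64(0.93)]]
[[np.float64(-2.24), np.float64(1.65), np.float64(0.01)], [np.float64(0.0), np.float64(0.01), np.float64(0.93)]]
```

Emit:
carry_out([
  [[-2.5,-1.3,0],[0,0.1,1]],
  [[-2.6,-1.1,0],[0,0.1,1]],
  [[-2.7,-0.9,0],[0,0.1,1]],
  [[-2.7,-0.6,0],[0,0.1,1]],
  [[-2.8,-0.4,0],[0,0,1]],
])

```text
t: 0.9
ee_pos: [0.2706, 0.4487, 0.3697]
tcp_rot: [-179.0, -1.6, 112.3]
contact_force: [0.2, 0.2, 0.1]
finger_gap: 0.0428
```

Emit:
carry_out([
  [[-2.8,-0.2,0],[0,0,1]],
  [[-2.8,0,0],[0,0,1]],
  [[-2.8,0.3,0],[0,0,1]],
  [[-2.8,0.5,0],[0,0,1]],
  [[-2.7,0.8,0],[0,0,1]],
])

```text
t: 1.32
ee_pos: [0.3135, 0.3075, 0.3646]
tcp_rot: [-178.3, -1.0, 86.1]
contact_force: [1.5, 1.2, 0.9]
finger_gap: 0.0429
```

```bash
python3 plan.py 0.53 -0.287 0.30 -15.25 22 10 | sed 's/np.float64//g'
```

```text
at [0.3135 0.3075 0.3646] [-178.32   -0.96   86.11] F [1.5  1.2  0.93] M [ 0.016 -0.073 -0.02 ] gap 0.0429 t 1.32 j6 36.8
to go [ 216.5 -594.5  -64.6] mm; tool [-57.95  25.78   4.74] cm; turn [-0.41  0.16 20.27]
[[(-2.63), (1.17), (0.22)], [(-0.02), (0.01), (0.92)]]
[[(-2.53), (1.38), (0.22)], [(-0.02), (0.01), (0.92)]]
[[(-2.41), (1.58), (0.22)], [(-0.02), (0.01), (0.92)]]
[[(-2.28), (1.77), (0.22)], [(-0.02), (0.01), (0.92)]]
[[(-2.13), (1.94), (0.22)], [(-0.02), (0.01), (0.92)]]
[[(-1.97), (2.11), (0.22)], [(-0.02), (0.01), (0.92)]]
[[(-1.79), (2.26), (0.22)], [(-0.02), (0.01), (0.92)]]
[[(-1.6), (2.39), (0.23)], [(-0.02), (0.01), (0.92)]]
[[(-1.41), (2.52), (0.23)], [(-0.02), (0.01), (0.92)]]
[[(-1.2), (2.62), (0.23)], [(-0.02), (0.01), (0.92)]]
```

Emit:
carry_out([
  [[-2.6,1.2,0],[0,0,1]],
  [[-2.5,1.4,0],[0,0,1]],
  [[-2.4,1.6,0.1],[0,0,1]],
  [[-2.3,1.8,0.2],[0,0,1]],
  [[-2.1,2.0,0.2],[0,0,1]],
])

```text
t: 1.73
ee_pos: [0.3615, 0.1648, 0.355]
tcp_rot: [-178.1, -0.2, 59.9]
contact_force: [0.2, -0.1, -0.1]
finger_gap: 0.0427
```

Emit:
carry_out([
  [[-2.0,2.1,0.2],[0,0,1]],
  [[-1.8,2.3,0.2],[0,0,1]],
  [[-1.6,2.4,0.2],[0,0,1]],
  [[-1.4,2.5,0.2],[0,0,1]],
  [[-1.2,2.6,0.2],[0,0,1]],
])

```text
t: 2.15
ee_pos: [0.3999, 0.0187, 0.3401]
tcp_rot: [-178.3, 0.6, 33.7]
contact_force: [-0.2, 1.0, 0.2]
finger_gap: 0.0431
```

```bash
sed -i 's/print(\[list(\(.*\)$/print(str([list(\1.replace("np.float64",""))/' plan.py; sed -i 's/\.replace("np.float64",""))$/).replace("np.float64",""))/; ' plan.py; tail -12 plan.py; python3 plan.py 0.53 -0.287 0.16 -15.25 12 10
```

```text
dr=(R.inv()*T).as_rotvec()
    if dyaw is not None:  # force long way: yaw component about tool z positive
        a=dr[2]; 
        if a<0: dr=dr*(1-2*np.pi/np.linalg.norm(dr)) 
    print('at',p.round(4),np.array(s['tcp_rot']).round(2),'F',np.array(s['contact_force']).round(2),'M',np.array(s['ft_torque']).round(3),'gap',round(s['finger_gap'],4),'t',round(s['t'],2),'j6',round(s['joints'][5],1))
    print('to go',((np.array(tp)-p)*1000).round(1),'mm; tool', (R.inv().apply(np.array(tp)-p)*100).round(2),'cm; turn',(np.rad2deg(dr)/5).round(2))
    for i in range(min(n,k)):
        Ri=R*Rn.from_rotvec(dr*i/n)
        print(str([list(Ri.inv().apply((np.array(tp)-p)/n*100).round(2)), list((np.rad2deg(dr)/5/n).round(2))])).replace("np.float64",""))
if __name__=='__main__':
    a=[float(x) for x in sys.argv[1:]]
    plan(a[:3],[180,0,a[3]],int(a[4]),int(a[5]) if len(a)>5 else 5)  File "plan.py", line 16
    print(str([list(Ri.inv().apply((np.array(tp)-p)/n*100).round(2)), list((np.rad2deg(dr)/5/n).round(2))])).replace("np.float64",""))
                                                                                                                                     ^
SyntaxError: unmatched ')'
```

```bash
sed -i 's/\])).replace/]).replace/' plan.py; python3 plan.py 0.53 -0.287 0.16 -15.25 12 10
```

```text
at [0.3999 0.0187 0.3401] [-178.26    0.65   33.66] F [-0.21  1.01  0.21] M [-0.046 -0.045 -0.058] gap 0.0431 t 2.15 j6 47.1
to go [ 130.1 -305.7 -180.1] mm; tool [-5.91 33.19 17.08] cm; turn [-0.27  0.27  9.78]
[[(-0.49), (2.77), (1.42)], [(-0.02), (0.02), (0.81)]]
[[(-0.3), (2.79), (1.43)], [(-0.02), (0.02), (0.81)]]
[[(-0.1), (2.8), (1.43)], [(-0.02), (0.02), (0.81)]]
[[(0.09), (2.8), (1.44)], [(-0.02), (0.02), (0.81)]]
[[(0.29), (2.78), (1.44)], [(-0.02), (0.02), (0.81)]]
[[(0.48), (2.75), (1.45)], [(-0.02), (0.02), (0.81)]]
[[(0.68), (2.71), (1.46)], [(-0.02), (0.02), (0.81)]]
[[(0.86), (2.65), (1.46)], [(-0.02), (0.02), (0.81)]]
[[(1.05), (2.58), (1.47)], [(-0.02), (0.02), (0.81)]]
[[(1.22), (2.5), (1.48)], [(-0.02), (0.02), (0.81)]]
```

Emit:
carry_out([
  [[-0.5,2.8,1.2],[0,0,0.8]],
  [[-0.3,2.8,1.2],[0,0,0.8]],
  [[-0.1,2.8,1.2],[0,0,0.8]],
  [[0.1,2.8,1.2],[0,0,0.8]],
  [[0.3,2.8,1.2],[0,0,0.8]],
])

```text
t: 2.57
ee_pos: [0.4553, -0.1177, 0.2765]
tcp_rot: [-178.8, 0.9, 12.4]
contact_force: [0.6, 0.3, 0.1]
finger_gap: 0.0425
```

Emit:
carry_out([
  [[0.5,2.7,1.2],[0,0,0.8]],
  [[0.7,2.7,1.2],[0,0,0.8]],
  [[0.9,2.6,1.2],[0,0,0.8]],
  [[1.1,2.5,1.0],[0,0,0.8]],
  [[1.2,2.4,0.6],[0,0,0.6]],
])

```text
t: 2.98
ee_pos: [0.5074, -0.2496, 0.2152]
tcp_rot: [-179.0, 1.5, -7.7]
contact_force: [0.7, 0.6, -0.5]
finger_gap: 0.0425
```

```bash
python3 plan.py 0.53 -0.287 0.16 -15.25 5
```

```text
at [ 0.5074 -0.2496  0.2152] [-179.04    1.45   -7.71] F [ 0.66  0.58 -0.54] M [0.029 0.018 0.043] gap 0.0425 t 2.98 j6 63.4
to go [ 22.6 -37.4 -55.2] mm; tool [2.88 3.5  5.39] cm; turn [-0.17  0.3   1.51]
[[(0.58), (0.7), (1.08)], [(-0.03), (0.06), (0.3)]]
[[(0.59), (0.68), (1.08)], [(-0.03), (0.06), (0.3)]]
[[(0.6), (0.66), (1.09)], [(-0.03), (0.06), (0.3)]]
[[(0.61), (0.64), (1.09)], [(-0.03), (0.06), (0.3)]]
[[(0.62), (0.62), (1.1)], [(-0.03), (0.06), (0.3)]]
```

Emit:
carry_out([
  [[0.9,1.0,1.5],[0,0.1,0.5]],
  [[0.9,1.0,1.5],[-0.1,0.1,0.5]],
  [[0.9,1.0,1.5],[-0.1,0.1,0.4]],
  [[0.3,0.5,0.8],[0,0,0.1]],
  [[0,0,0],[0,0,0]],
])

```text
t: 3.4
ee_pos: [0.5291, -0.2958, 0.1545]
tcp_rot: [179.9, 0.2, -16.1]
contact_force: [-0.1, 0.1, -0.3]
finger_gap: 0.043
```

```bash
python3 plan.py 0.53 -0.287 0.16 -15.25 5; python3 - <<'E'
from plant import sensors, imaging
import cv2,numpy as np
m=imaging.camera_model('wrist')
p,d=imaging.camera('wrist');cv2.imwrite('pics/wrist1.png',p[:,:,::-1]); np.savez('/tmp/wrist1.npz',p=p,d=d,**{k:np.array(v) for k,v in m.items()})
E
```

```text
at [ 0.5291 -0.2958  0.1545] [179.87   0.25 -16.05] F [-0.07  0.12 -0.33] M [ 0.022 -0.003 -0.006] gap 0.043 t 3.4 j6 69.6
to go [0.9 8.8 5.5] mm; tool [-0.16 -0.87 -0.55] cm; turn [ 0.03  0.05 -0.16]
[[(-0.03), (-0.17), (-0.11)], [(0.01), (0.01), (-0.03)]]
[[(-0.03), (-0.17), (-0.11)], [(0.01), (0.01), (-0.03)]]
[[(-0.03), (-0.17), (-0.11)], [(0.01), (0.01), (-0.03)]]
[[(-0.03), (-0.17), (-0.11)], [(0.01), (0.01), (-0.03)]]
[[(-0.03), (-0.17), (-0.11)], [(0.01), (0.01), (-0.03)]]
```

View pics/wrist1.png

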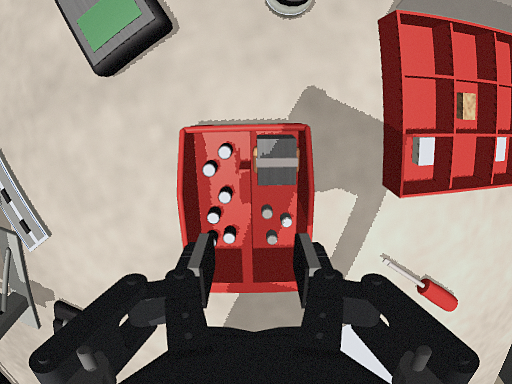

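```bash
cat >> h.py <<'E'
def worldf(v):
    H,W=v['d'].shape
    u,w=np.meshgrid(np.arange(W),np.arange(H))
    a=(u-v['cx'])/v['fx']; b=(w-v['cy'])/v['fy']; r=np.hypot(a,b)+1e-9
    k=np.tan(np.minimum(r,1.5))/r; d=v['d']
    X=np.stack([a*k*d,-b*k*d,-d],-1)
    M=v['world_to_cam']; return (X-M[:3,3])@M[:3,:3]
E
python3 - <<'E'
from h import *
from fit import redpts
v=load('/tmp/wrist1.npz'); W=worldf(v)
c=np.array([0.497,-0.278]); q=redpts(v,W,c,0.1,0.055,0.08)
for th in (164.,164.75,165.5):
    a=np.deg2rad(th);e=np.array([np.cos(a),np.sin(a)]);n=np.array([-e[1],e[0]])
    y=(q[:,:2]-c)@n; x=(q[:,:2]-c)@e
    k=abs(y)<0.02
    print(th,len(q),'ext y',np.percentile(y,[0,1,99,100]).round(4),'div',np.percentile(y[k],[5,50,95]).round(4),'x',np.percentile(x[k],[0,5,95,100]).round(4), 'slope',np.polyfit(x[k],y[k],1).round(4) if k.sum()>10 else None)
print(np.percentile(q[:,2],[5,50,95]))
E
```

```text
164.0 4225 ext y [-0.0564 -0.055   0.0564  0.0574] div [-0.0149  0.0009  0.0147] x [-0.058  -0.0536  0.0588  0.0618] slope [-0.0047  0.0007]
164.75 4225 ext y [-0.0557 -0.0545  0.0568  0.0575] div [-0.0151  0.001   0.015 ] x [-0.058  -0.0536  0.0587  0.0617] slope [-0.0097  0.0009]
165.5 4225 ext y [-0.0549 -0.0541  0.0572  0.0581] div [-0.015   0.0012  0.0151] x [-0.0579 -0.0535  0.0588  0.0619] slope [-0.0148  0.0011]
[0.05711906 0.06997028 0.07266883]
```

Emit:
carry_out([
  [[-0.1,-0.4,1.5],[0,0,-0.1]],
  [[-0.1,-0.4,1.5],[0,0,-0.1]],
  [[0,0,1.5],[0,0,0]],
  [[0,0,1.5],[0,0,0]],
  [[0,0,0],[0,0,0]],
])

```text
t: 3.87
ee_pos: [0.5311, -0.2854, 0.0999]
tcp_rot: [179.8, -0.1, -14.6]
contact_force: [-0.6, 0.4, -0.8]
finger_gap: 0.0425
```

```bash
python3 plan.py 0.53 -0.288 0.043 -15.25 5 3
```

```text
at [ 0.5311 -0.2854  0.0999] [ 1.7983e+02 -1.0000e-01 -1.4580e+01] F [-0.63  0.37 -0.83] M [-0.031 -0.009 -0.032] gap 0.0425 t 3.87 j6 69.0
to go [ -1.1  -2.6 -56.9] mm; tool [-0.06  0.26  5.69] cm; turn [ 0.03 -0.02  0.13]
[[(-0.01), (0.05), (1.14)], [(0.01), (-0.0), (0.03)]]
[[(-0.01), (0.05), (1.14)], [(0.01), (-0.0), (0.03)]]
[[(-0.01), (0.05), (1.14)], [(0.01), (-0.0), (0.03)]]
```

Emit:
carry_out([
  [[0,0.1,1.5],[0,0,0.1]],
  [[0,0.1,1.5],[0,0,0]],
  [[0,0,1.3],[0,0,0]],
  [[0,0,1.0],[0,0,0]],
  [[0,0,0.3],[0,0,0]],
])

```text
t: 4.28
ee_pos: [0.5341, -0.2877, 0.048]
tcp_rot: [179.7, -0.6, -14.8]
contact_force: [-0.5, -0.4, -1.1]
finger_gap: 0.0426
```

```bash
python3 plan.py 0.53 -0.288 0.043 -15.25 5 1;python3 -c "
from plant import sensors
print(sensors.sense()['joints'].round(1))"
```

```text
at [ 0.5341 -0.2877  0.048 ] [179.71  -0.55 -14.81] F [-0.53 -0.36 -1.1 ] M [0.001 0.06  0.025] gap 0.0426 t 4.28 j6 69.1
to go [-4.1 -0.3 -5. ] mm; tool [-0.39  0.13  0.5 ] cm; turn [ 0.06 -0.11  0.09]
[[(-0.08), (0.03), (0.1)], [(0.01), (-0.02), (0.02)]]
[-35.7  20.8  98.5  -0.1  60.1  69.1]
```

Emit:
carry_out([
  [[-0.2,0.1,0.2],[0,-0.1,0.1]],
  [[-0.2,0,0.2],[0,0,0]],
  [[0,0,0.1],[0,0,0]],
  [[0,0,0],[0,0,0]],
])

```text
t: 4.62
ee_pos: [0.5296, -0.2876, 0.0424]
tcp_rot: [179.7, 0.0, -15.3]
contact_force: [0.5, -0.1, -0.8]
finger_gap: 0.0425
```

```bash
python3 plan.py 0.53 -0.288 0.043 -15.25 5 1
```

```text
at [ 0.5296 -0.2876  0.0424] [ 1.7973e+02  5.0000e-02 -1.5340e+01] F [ 0.49 -0.09 -0.78] M [-0.031  0.024  0.013] gap 0.0425 t 4.62 j6 69.7
to go [ 0.4 -0.4  0.6] mm; tool [ 0.05  0.03 -0.06] cm; turn [ 0.05  0.01 -0.02]
[[(0.01), (0.01), (-0.01)], [(0.01), (0.0), (-0.0)]]
```

Well placed. Close the claw.

Emit:
carry_out([
  [[0,0,0],[0,0,0]],
  [[0,0,0],[0,0,0]],
  [[0,0,0],[0,0,0]],
  [[0,0,0],[0,0,0]],
  [[0,0,0],[0,0,0]],
], claw=1)

```text
t: 5.03
ee_pos: [0.5303, -0.2883, 0.0438]
tcp_rot: [179.7, -0.1, -15.3]
contact_force: [-0.5, -0.2, -1.3]
finger_gap: 0.0079
```

Emit:
carry_out([
  [[0,0,0],[0,0,0]],
  [[0,0,0],[0,0,0]],
])

```text
t: 5.2
ee_pos: [0.5303, -0.2883, 0.0438]
tcp_rot: [179.7, -0.1, -15.4]
contact_force: [0.5, -0.2, -1.1]
finger_gap: 0.008
```

```bash
python3 plan.py 0.53 -0.288 0.043 -15.25 5 1
```

```text
at [ 0.5303 -0.2883  0.0438] [ 1.7969e+02 -7.0000e-02 -1.5350e+01] F [ 0.55 -0.18 -1.15] M [ 0.082 -0.065  0.016] gap 0.008 t 5.2 j6 69.6
to go [-0.3  0.3 -0.8] mm; tool [-0.04 -0.02  0.08] cm; turn [ 0.06 -0.01 -0.02]
[[(-0.01), (-0.0), (0.02)], [(0.01), (-0.0), (-0.0)]]
```

Emit:
carry_out([
  [[0,0,-0.3],[0,0,0]],
  [[0,0,-0.5],[0,0,0]],
  [[0,0,-1.0],[0,0,0]],
  [[0,0,-1.5],[0,0,0]],
  [[0,0,-1.5],[0,0,0]],
])

```text
t: 5.62
ee_pos: [0.5265, -0.2852, 0.0892]
tcp_rot: [179.9, 0.5, -15.4]
contact_force: [0.5, -0.1, -3.1]
finger_gap: 0.0081
```

```bash
python3 plan.py 0.53 -0.288 0.25 -15.25 5 1
```

```text
at [ 0.5265 -0.2852  0.0892] [179.92   0.55 -15.35] F [ 0.5  -0.12 -3.09] M [ 0.032 -0.067 -0.043] gap 0.0081 t 5.62 j6 69.6
to go [  3.5  -2.8 160.8] mm; tool [  0.26   0.2  -16.08] cm; turn [ 0.02  0.11 -0.02]
[[(0.05), (0.04), (-3.22)], [(0.0), (0.02), (-0.0)]]
```

Emit:
carry_out([
  [[0.1,0.1,-2.5],[0,0.1,0]],
  [[0.1,0.1,-3],[0,0,0]],
  [[0,0,-3],[0,0,0]],
  [[0,0,-3],[0,0,0]],
  [[0,0,-3],[0,0,0]],
])

```text
t: 6.03
ee_pos: [0.5245, -0.2846, 0.2378]
tcp_rot: [-179.8, 0.6, -15.3]
contact_force: [1.0, 0.6, -3.0]
finger_gap: 0.008
```

```bash
python3 - <<'E'
from h import *
u=np.array([0.132,0.2565]);u/=np.linalg.norm(u)
ex=np.array([-u[1],u[0]]); ey=-u; o=np.array([0.6176,0.2973]); print(np.rad2deg(np.arctan2(ex[1],ex[0])))
for nm in('top','scene'):
    v=load(f'/tmp/{nm}0.npz');W=world(v); q=W[...,:2]-o; r=np.stack([q@ex,q@ey,W[...,2]],-1)
    ok=v['d']>0
    a=r[ok&(r[...,2]>0.29)&(r[...,2]<0.33)&(abs(r[...,0]-0.08)<0.03)&(abs(r[...,1])<0.35)]
    print(nm,'bar y',np.percentile(a[:,1],[0,1,99,100]).round(4),'z',np.percentile(a[:,2],[50,90]).round(4))
    # flange face / backplate lines
    if nm=='scene':
        f=r[ok&(r[...,2]>0.13)&(r[...,2]<0.178)&(abs(r[...,0]-0.053)<0.008)&(abs(r[...,1])<0.075)]
        b=r[ok&(r[...,2]>0.195)&(r[...,2]<0.215)&(abs(r[...,0]-0.064)<0.006)&(abs(r[...,1])<0.2)]
        fl=r[ok&(abs(r[...,0]-0.053)<0.0045)&(abs(r[...,1])<0.07)]
        print('flange',np.polyfit(f[:,1],f[:,0],1),'bp',np.polyfit(b[:,1],b[:,0],1),'flange top z',np.percentile(fl[:,2],[90,95,98,99,100]).round(4))
        bb=r[ok&(abs(r[...,0]-0.064)<0.003)&(abs(r[...,1])<0.07)&(r[...,2]<0.25)&(r[...,2]>0.19)]; print('bp top',np.percentile(bb[:,2],[95,98,99,100]).round(4))
    else:
        for ylo in np.arange(-0.075,0.08,0.025):
            fl=r[ok&(r[...,0]>0.046)&(r[...,0]<0.056)&(abs(r[...,1]-ylo)<0.0125)&(r[...,2]>0.17)&(r[...,2]<0.2)]
            if len(fl): print('top flange edge',ylo.round(3),len(fl),fl[:,0].min().round(4),np.median(fl[:,0]).round(4),fl[:,0].max().round(4),np.percentile(fl[:,2],[50,90,100]).round(4))
E
python3 plan.py 0.53 -0.288 0.28 -15.25 5 1
```

```text
152.76874885273887
top bar y [-0.2129 -0.2082  0.2471  0.2493] z [0.3049 0.3092]
top flange edge -0.075 12 0.0503 0.0513 0.0527 [0.1852 0.188  0.1899]
top flange edge -0.05 12 0.0505 0.0513 0.0525 [0.1864 0.1876 0.1897]
top flange edge -0.025 12 0.0504 0.0513 0.0525 [0.1855 0.1877 0.1883]
top flange edge 0.0 10 0.0505 0.0512 0.0527 [0.1853 0.1887 0.1891]
top flange edge 0.025 14 0.0504 0.0512 0.0526 [0.1844 0.1877 0.1885]
top flange edge 0.05 15 0.0505 0.0523 0.0538 [0.1863 0.1884 0.189 ]
top flange edge 0.075 15 0.0507 0.0525 0.0537 [0.1857 0.1877 0.1884]
scene bar y [-0.214  -0.2112  0.2417  0.2472] z [0.3024 0.3068]
flange [0.0037817  0.05316876] bp [0.00394113 0.06399713] flange top z [0.1814 0.1853 0.1871 0.188  0.19  ]
bp top [0.2198 0.2205 0.2212 0.2218]
at [ 0.5245 -0.2846  0.2378] [-179.84    0.63  -15.33] F [ 0.96  0.6  -3.05] M [ 0.035 -0.023 -0.014] gap 0.008 t 6.03 j6 69.3
to go [ 5.5 -3.4 42.2] mm; tool [ 0.57  0.17 -4.22] cm; turn [-0.03  0.13 -0.02]
[[(0.11), (0.03), (-0.84)], [(-0.01), (0.03), (-0.0)]]
```

```bash
python3 plan.py 0.6686 0.2621 0.29 -27.4 23 15
```

```text
at [ 0.5245 -0.2846  0.2378] [-179.84    0.63  -15.33] F [ 0.96  0.6  -3.05] M [ 0.035 -0.023 -0.014] gap 0.008 t 6.03 j6 69.3
to go [144.1 546.7  52.2] mm; tool [ -0.62 -56.55  -5.05] cm; turn [-0.02  0.13  2.41]
[[(-0.03), (-2.46), (-0.22)], [(-0.0), (0.01), (0.1)]]
[[(-0.05), (-2.46), (-0.22)], [(-0.0), (0.01), (0.1)]]
[[(-0.07), (-2.46), (-0.22)], [(-0.0), (0.01), (0.1)]]
[[(-0.09), (-2.46), (-0.22)], [(-0.0), (0.01), (0.1)]]
[[(-0.12), (-2.46), (-0.22)], [(-0.0), (0.01), (0.1)]]
[[(-0.14), (-2.45), (-0.22)], [(-0.0), (0.01), (0.1)]]
[[(-0.16), (-2.45), (-0.22)], [(-0.0), (0.01), (0.1)]]
[[(-0.18), (-2.45), (-0.22)], [(-0.0), (0.01), (0.1)]]
[[(-0.21), (-2.45), (-0.22)], [(-0.0), (0.01), (0.1)]]
[[(-0.23), (-2.45), (-0.22)], [(-0.0), (0.01), (0.1)]]
[[(-0.25), (-2.45), (-0.22)], [(-0.0), (0.01), (0.1)]]
[[(-0.27), (-2.44), (-0.22)], [(-0.0), (0.01), (0.1)]]
[[(-0.3), (-2.44), (-0.22)], [(-0.0), (0.01), (0.1)]]
[[(-0.32), (-2.44), (-0.22)], [(-0.0), (0.01), (0.1)]]
[[(-0.34), (-2.44), (-0.22)], [(-0.0), (0.01), (0.1)]]
```

Emit:
carry_out([
  [[0.2,-1.0,-0.8],[0,0.1,0]],
  [[0.2,-1.8,-0.8],[0,0,0.1]],
  [[0.2,-2.4,-0.8],[0,0,0.1]],
  [[0.2,-2.4,-0.7],[0,0,0.1]],
  [[0.1,-2.4,-0.5],[0,0,0.1]],
])

```text
t: 6.45
ee_pos: [0.5634, -0.192, 0.2847]
tcp_rot: [179.9, -0.8, -17.9]
contact_force: [0.0, -0.3, -3.1]
finger_gap: 0.008
```

```bash
python3 plan.py 0.6686 0.2621 0.29 -27.4 18 3
```

```text
at [ 0.5634 -0.192   0.2847] [179.88  -0.79 -17.86] F [ 0.05 -0.32 -3.06] M [0.05  0.006 0.004] gap 0.008 t 6.45 j6 81.5
to go [105.2 454.1   5.3] mm; tool [ -3.91 -46.44  -0.68] cm; turn [ 0.01 -0.16  1.91]
[[(-0.22), (-2.58), (-0.04)], [(0.0), (-0.01), (0.11)]]
[[(-0.24), (-2.58), (-0.04)], [(0.0), (-0.01), (0.11)]]
[[(-0.26), (-2.58), (-0.04)], [(0.0), (-0.01), (0.11)]]
```

Emit:
carry_out([
  [[0,-2.5,-0.2],[0,-0.1,0.1]],
  [[0,-2.5,-0.1],[0,-0.1,0.1]],
  [[0,-2.5,-0.1],[0,0,0.1]],
  [[-0.1,-2.5,0],[0,0,0.1]],
  [[-0.2,-2.5,0],[0,0,0.1]],
])

```text
t: 6.87
ee_pos: [0.6016, -0.0626, 0.2871]
tcp_rot: [-180.0, 0.2, -20.5]
contact_force: [0.4, 0.4, -3.3]
finger_gap: 0.008
```

Emit:
carry_out([
  [[-0.2,-2.5,0],[0,0,0.1]],
  [[-0.2,-2.5,0],[0,0,0.1]],
  [[-0.3,-2.5,0],[0,0,0.1]],
  [[-0.3,-2.5,0],[0,0,0.1]],
  [[-0.3,-2.5,0],[0,0,0.1]],
])

```text
t: 7.28
ee_pos: [0.6335, 0.0699, 0.2822]
tcp_rot: [-180.0, 0.6, -23.0]
contact_force: [0.5, 0.1, -3.5]
finger_gap: 0.0077
```

```bash
python3 plan.py 0.6686 0.2621 0.29 -27.4 8 3
```

```text
at [0.6335 0.0699 0.2822] [-179.95    0.55  -23.03] F [ 0.49  0.06 -3.54] M [ 0.062 -0.093 -0.017] gap 0.0077 t 7.28 j6 112.1
to go [ 35.1 192.2   7.8] mm; tool [ -4.29 -19.07  -0.72] cm; turn [-0.01  0.11  0.87]
[[(-0.54), (-2.38), (-0.09)], [(-0.0), (0.01), (0.11)]]
[[(-0.56), (-2.38), (-0.09)], [(-0.0), (0.01), (0.11)]]
[[(-0.58), (-2.37), (-0.09)], [(-0.0), (0.01), (0.11)]]
```

Emit:
carry_out([
  [[-0.3,-2.4,-0.2],[0,0.1,0.1]],
  [[-0.4,-2.4,-0.2],[0,0,0.1]],
  [[-0.6,-2.4,-0.1],[0,0,0.1]],
  [[-0.6,-2.4,-0.1],[0,0,0.1]],
  [[-0.6,-2.3,-0.1],[0,0,0.1]],
])

```text
t: 7.7
ee_pos: [0.656, 0.1999, 0.2832]
tcp_rot: [180.0, 0.4, -25.5]
contact_force: [0.1, -0.0, -3.2]
finger_gap: 0.0079
```

```bash
python3 plan.py 0.6686 0.2621 0.29 -27.4 4 4
```

```text
at [0.656  0.1999 0.2832] [179.97   0.44 -25.53] F [ 0.07 -0.   -3.24] M [ 0.063 -0.055  0.026] gap 0.0079 t 7.7 j6 125.8
to go [12.6 62.2  6.8] mm; tool [-1.55 -6.16 -0.67] cm; turn [0.01 0.09 0.37]
[[(-0.39), (-1.54), (-0.17)], [(0.0), (0.02), (0.09)]]
[[(-0.4), (-1.54), (-0.17)], [(0.0), (0.02), (0.09)]]
[[(-0.41), (-1.53), (-0.17)], [(0.0), (0.02), (0.09)]]
[[(-0.42), (-1.53), (-0.17)], [(0.0), (0.02), (0.09)]]
```

Emit:
carry_out([
  [[-0.2,-1.7,0],[0,0.1,0.1]],
  [[-0.3,-1.6,0],[0,0,0.1]],
  [[-0.4,-1.2,0],[0,0,0.1]],
  [[-0.2,-0.6,0],[0,0,0.1]],
  [[0,0,0],[0,0,0]],
])

```text
t: 8.12
ee_pos: [0.6641, 0.2636, 0.2768]
tcp_rot: [179.9, 0.4, -27.2]
contact_force: [0.4, 0.2, -2.9]
finger_gap: 0.0079
```

```bash
python3 plan.py 0.6686 0.2621 0.22 -27.4 4 4; python3 - <<'E'
from plant import sensors, imaging
import cv2,numpy as np
for n in('top','scene','wrist'):
    m=imaging.camera_model(n)
    p,d=imaging.camera(n);cv2.imwrite(f'pics/{n}2.png',p[:,:,::-1]); np.savez(f'/tmp/{n}2.npz',p=p,d=d,**{k:np.array(v) for k,v in m.items()})
E
```

```text
at [0.6641 0.2636 0.2768] [179.93   0.35 -27.19] F [ 0.41  0.2  -2.86] M [0.057 0.006 0.03 ] gap 0.0079 t 8.12 j6 132.4
to go [  4.5  -1.5 -56.8] mm; tool [ 0.5  -0.08  5.68] cm; turn [0.01 0.07 0.04]
[[(0.13), (-0.02), (1.42)], [(0.0), (0.02), (0.01)]]
[[(0.12), (-0.02), (1.42)], [(0.0), (0.02), (0.01)]]
[[(0.12), (-0.02), (1.42)], [(0.0), (0.02), (0.01)]]
[[(0.12), (-0.02), (1.42)], [(0.0), (0.02), (0.01)]]
```

View pics/scene2.png

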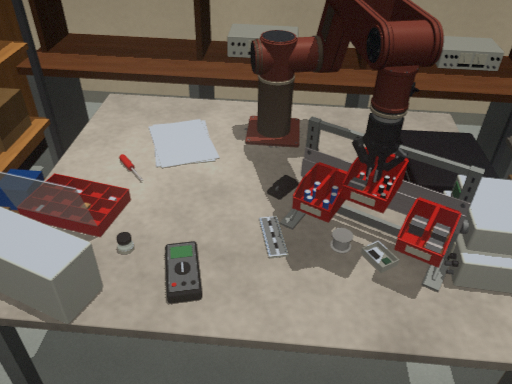

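View pics/top2.png

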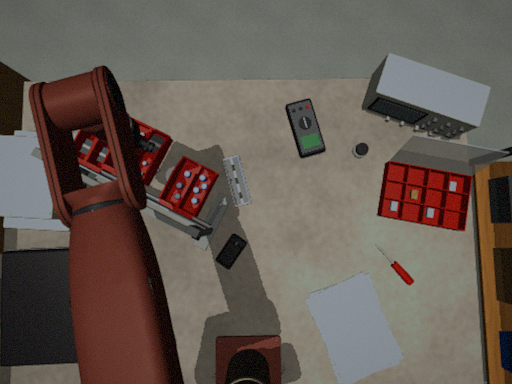

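View pics/wrist2.png

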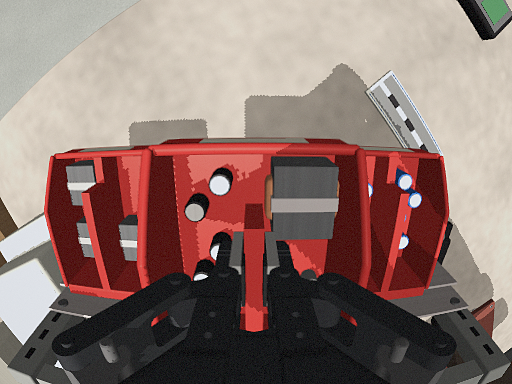

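```bash
cat > rk.py <<'E'
from h import *
a=np.deg2rad(152.6); ex=np.array([np.cos(a),np.sin(a)]); ey=np.array([-ex[1],ex[0]])
u0=np.array([0.132,0.2565]);u0/=np.linalg.norm(u0)
o=np.array([0.6176,0.2973])+0.0525*np.array([-u0[1],u0[0]])  # flange face, gap middle
def rf(W):
    q=W[...,:2]-o; return np.stack([q@ex,q@ey,W[...,2]],-1)
E
python3 - <<'E'
from rk import *
from plant import sensors
p=sensors.sense()['ee_pos']; print('tcp rack',rf(np.array(p)))
for nm in ('scene','wrist'):
    v=load(f'/tmp/{nm}2.npz');W=worldf(v) if nm=='wrist' else world(v); r=rf(W)
    hsv=cv2.cvtColor(v['p'],cv2.COLOR_RGB2HSV)
    red=((hsv[...,0]<10)|(hsv[...,0]>170))&(hsv[...,1]>110)&(hsv[...,2]>30)&(v['d']>0)
    m=red&(abs(r[...,1])<0.08)&(r[...,2]>0.2)&(r[...,2]<0.33)&(r[...,0]<0.05)&(r[...,0]>-0.25)
    q=r[m]; print(nm,len(q),'z',np.percentile(q[:,2],[0,1,5,50,95,99,100]).round(4),'y',np.percentile(q[:,1],[0,1,99,100]).round(4),'x',np.percentile(q[:,0],[0,1,99,100]).round(4))
    # front wall: smallest x
    f=q[(q[:,2]<0.265)&(q[:,2]>0.235)&(q[:,0]<np.percentile(q[:,0],3)+0.012)]
    A=np.c_[f[:,1],f[:,2],np.ones(len(f))]; s=np.linalg.lstsq(A,f[:,0],rcond=None)[0]; print('front plane x=ay+bz+c',s.round(4),len(f))
    for xx in np.arange(-0.17,0.0,0.02):
        k=abs(q[:,0]-xx)<0.01
        if k.sum()>5: print(round(xx,2),'ztop',np.percentile(q[k,2],[90,97,100]).round(4),'zmin',q[k,2].min().round(4))
    top=q[(q[:,2]>0.295)]
    for s,n in((1,'+y'),(-1,'-y')):
        k=top[top[:,1]*s>0.045]
        if len(k)>5: print(n,'z fit vs x',np.polyfit(k[:,0],k[:,2],1).round(4),np.median(k[:,2]).round(4))
E
```

```text
tcp rack [-0.11084784  0.01033923  0.27742021]
scene 1731 z [0.2319 0.2336 0.2354 0.2644 0.3044 0.3152 0.33  ] y [-0.0493 -0.0482  0.0624  0.0643] x [-0.1681 -0.1651 -0.0209 -0.0105]
front plane x=ay+bz+c [-0.005  -0.0039 -0.1598] 290
-0.17 ztop [0.2735 0.2749 0.2802] zmin 0.2323
-0.15 ztop [0.2851 0.2891 0.2918] zmin 0.2319
-0.13 ztop [0.2999 0.3032 0.3299] zmin 0.2402
-0.11 ztop [0.3063 0.3199 0.3293] zmin 0.2326
-0.09 ztop [0.3051 0.3109 0.33  ] zmin 0.2344
-0.07 ztop [0.2931 0.3053 0.308 ] zmin 0.2328
-0.05 ztop [0.2942 0.3063 0.3072] zmin 0.2335
-0.03 ztop [0.2988 0.3048 0.3074] zmin 0.2335
-0.01 ztop [0.3044 0.305  0.3053] zmin 0.2382
+y z fit vs x [0.0268 0.304 ] 0.3021
-y z fit vs x [0.0721 0.3094] 0.3045
wrist 23010 z [0.2344 0.2353 0.2358 0.2711 0.3039 0.3062 0.33  ] y [-0.0475 -0.0458  0.0641  0.0662] x [-0.1657 -0.1649 -0.0322 -0.0235]
front plane x=ay+bz+c [ 0.0033  0.1088 -0.186 ] 538
-0.17 ztop [0.2749 0.2794 0.2824] zmin 0.2351
-0.15 ztop [0.2857 0.2895 0.2924] zmin 0.2344
-0.13 ztop [0.3026 0.3038 0.3293] zmin 0.2344
-0.11 ztop [0.3044 0.3061 0.33  ] zmin 0.2346
-0.09 ztop [0.3035 0.3042 0.3284] zmin 0.2346
-0.07 ztop [0.3038 0.3056 0.3073] zmin 0.235
-0.05 ztop [0.2373 0.2373 0.2373] zmin 0.2357
-0.03 ztop [0.254  0.2558 0.2565] zmin 0.2361
+y z fit vs x [0.1121 0.3143] 0.3014
-y z fit vs x [0.2737 0.3342] 0.3029
```

Emit:
carry_out([
  [[0.1,0,1.2],[0,0,0]],
  [[0.1,0,2.0],[0,0,0]],
  [[0,0,2.0],[0,0,0]],
  [[0,0,1.8],[0,0,0]],
  [[0,0,1.0],[0,0,0]],
])

```text
t: 8.68
ee_pos: [0.6693, 0.255, 0.1979]
tcp_rot: [-179.8, -0.2, -27.6]
contact_force: [-0.3, -0.7, -3.5]
finger_gap: 0.0076
```

```bash
cat > st.py <<'E'
from rk import *
from plant import sensors
from scipy.spatial.transform import Rotation as Rn
s=sensors.sense(); F=np.array(s['contact_force']); M=np.array(s['ft_torque'])
e=np.array(s['tcp_rot'])
print('t',round(s['t'],2),'tcp rack mm',(rf(np.array(s['ee_pos']))*1000).round(1),'z',round(s['ee_pos'][2],4),'rot',e.round(2),'F rack',(F[:2]@ex).round(2),(F[:2]@ey).round(2),F[2].round(2),'M rack',(M[:2]@ex).round(3),(M[:2]@ey).round(3),M[2].round(3),'gap',round(s['finger_gap'],4))
R=Rn.from_euler('xyz',e,degrees=True);T=Rn.from_euler('xyz',[180,0,-27.4],degrees=True)
print('turn to level',(np.rad2deg((R.inv()*T).as_rotvec())/5).round(2))
E
python3 st.py
```

```text
t 8.68 tcp rack mm [-117.9   13.6  197.9] z 0.1979 rot [-1.7981e+02 -1.7000e-01 -2.7590e+01] F rack -0.1 0.77 -3.55 M rack -0.021 -0.019 -0.004 gap 0.0076
turn to level [-0.04 -0.03 -0.04]
```

Emit:
carry_out([
  [[-0.5,-0.2,0.4],[0,0,0]],
  [[-0.5,-0.2,0.4],[0,0,0]],
  [[-0.6,-0.1,0.2],[0,0,0]],
  [[-0.4,0,0],[0,0,0]],
  [[0,0,0],[0,0,0]],
])

```text
t: 9.1
ee_pos: [0.6513, 0.2671, 0.1838]
tcp_rot: [180.0, 0.1, -27.8]
contact_force: [-0.7, -0.4, -2.7]
finger_gap: 0.008
```

```bash
python3 st.py
```

```text
t 9.1 tcp rack mm [-96.3  11.2 183.8] z 0.1838 rot [ 1.7999e+02  5.0000e-02 -2.7790e+01] F rack 0.43 0.67 -2.73 M rack -0.051 0.031 0.003 gap 0.008
turn to level [ 0.    0.01 -0.08]
```

Emit:
carry_out([
  [[0,-0.1,-0.3],[0,0,-0.1]],
  [[0,0,-0.2],[0,0,0]],
  [[-0.2,0,0],[0,0,0]],
  [[-0.2,0,0],[0,0,0]],
  [[0,0,0],[0,0,0]],
])

```text
t: 9.52
ee_pos: [0.6497, 0.2715, 0.1942]
tcp_rot: [-179.7, -0.3, -27.2]
contact_force: [-0.5, 0.1, -3.0]
finger_gap: 0.0079
```

```bash
python3 st.py
```

```text
t 9.52 tcp rack mm [-92.9   8.  194.2] z 0.1942 rot [-179.72   -0.27  -27.15] F rack 0.44 0.13 -3.05 M rack -0.028 -0.044 -0.054 gap 0.0079
turn to level [-0.06 -0.05  0.05]
```

Emit:
carry_out([
  [[-0.1,0,0.3],[0,0,0]],
  [[0,0,0],[0,0,0]],
  [[-0.2,0,0],[0,0,0]],
  [[0,0,0],[0,0,0]],
])

```text
t: 9.85
ee_pos: [0.6471, 0.2729, 0.1913]
tcp_rot: [-179.7, -0.3, -27.2]
contact_force: [-0.6, -0.6, -1.8]
finger_gap: 0.0078
```

```bash
python3 st.py
```

```text
t 9.85 tcp rack mm [-89.9   8.  191.3] z 0.1913 rot [-179.7    -0.3   -27.17] F rack 0.26 0.84 -1.84 M rack -0.043 -0.029 -0.003 gap 0.0078
turn to level [-0.06 -0.06  0.05]
```

Emit:
carry_out([
  [[-0.1,0,0],[0,0,0]],
  [[-0.1,0,0.1],[0,0,0]],
  [[0,0,0],[0,0,0]],
])

```text
t: 10.1
ee_pos: [0.6451, 0.2736, 0.1898]
tcp_rot: [-179.7, -0.3, -27.2]
contact_force: [0.2, 0.5, -3.5]
finger_gap: 0.0077
```

```bash
python3 st.py
```

```text
t 10.1 tcp rack mm [-87.9   8.3 189.8] z 0.1898 rot [-179.72   -0.3   -27.18] F rack 0.07 -0.52 -3.52 M rack -0.036 0.078 -0.05 gap 0.0077
turn to level [-0.06 -0.06  0.04]
```

Emit:
carry_out([
  [[-0.1,0,0],[0,0,0]],
  [[0,0,0],[0,0,0]],
])

```text
t: 10.27
ee_pos: [0.645, 0.2734, 0.1901]
tcp_rot: [-179.7, -0.4, -27.2]
contact_force: [0.3, 0.5, -3.0]
finger_gap: 0.0079
```

```bash
python3 st.py
```

```text
t 10.27 tcp rack mm [-87.9   8.4 190.1] z 0.1901 rot [-179.71   -0.41  -27.22] F rack -0.03 -0.55 -3.02 M rack -0.076 -0.007 -0.024 gap 0.0079
turn to level [-0.06 -0.08  0.04]
```

Emit:
carry_out([
  [[-0.15,0,0],[0,0,0]],
  [[-0.1,0,0],[0,0,0]],
  [[0,0,0],[0,0,0]],
])

```text
t: 10.52
ee_pos: [0.6447, 0.2732, 0.1907]
tcp_rot: [-179.7, -0.7, -27.3]
contact_force: [1.4, -0.3, -3.7]
finger_gap: 0.0077
```

```bash
python3 st.py
```

```text
t 10.52 tcp rack mm [-87.7   8.7 190.7] z 0.1907 rot [-179.66   -0.67  -27.3 ] F rack -1.36 -0.35 -3.67 M rack -0.027 0.141 -0.012 gap 0.0077
turn to level [-0.07 -0.13  0.02]
```

Emit:
carry_out([
  [[0.2,0,0],[0,0,0]],
  [[0.2,0,0],[-0.07,-0.12,0]],
  [[0,0,0],[0,0,0]],
])

```text
t: 10.77
ee_pos: [0.6469, 0.2722, 0.1905]
tcp_rot: [179.9, 0.2, -27.2]
contact_force: [0.4, 0.3, -3.1]
finger_gap: 0.0081
```

```bash
python3 st.py
```

```text
t 10.77 tcp rack mm [-90.1   8.6 190.5] z 0.1905 rot [179.93   0.18 -27.24] F rack -0.25 -0.45 -3.07 M rack -0.05 0.01 -0.008 gap 0.0081
turn to level [0.01 0.04 0.03]
```

Emit:
carry_out([
  [[0.1,0,0],[0,0,0]],
  [[0,0,0],[0,0,0]],
])

```text
t: 10.93
ee_pos: [0.6476, 0.2721, 0.19]
tcp_rot: [179.9, 0.3, -27.2]
contact_force: [-0.4, 0.5, -2.7]
finger_gap: 0.0078
```

```bash
python3 st.py; cat > look.py <<'E'
import sys
from rk import *
from plant import imaging
k=sys.argv[1]
for n in sys.argv[2:]:
    m=imaging.camera_model(n); p,d=imaging.camera(n); np.savez(f'/tmp/{n}{k}.npz',p=p,d=d,**{a:np.array(b) for a,b in m.items()})
    cv2.imwrite(f'pics/{n}{k}.png',p[:,:,::-1])
    if n=='scene': cv2.imwrite(f'pics/{n}{k}z.png',cv2.resize(p[130:260,280:480,::-1],None,fx=4,fy=4,interpolation=cv2.INTER_CUBIC))
E
python3 look.py 3 scene
cat > meas.py <<'E'
import sys
from rk import *
v=load(sys.argv[1]);r=rf(world(v)); zl=float(sys.argv[2])
hsv=cv2.cvtColor(v['p'],cv2.COLOR_RGB2HSV)
red=((hsv[...,0]<10)|(hsv[...,0]>170))&(hsv[...,1]>110)&(hsv[...,2]>30)&(v['d']>0)
for nm,y0 in(('held',0.0),('plusy',0.144),('minusy',-0.144)):
    m=red&(abs(r[...,1]-y0)<0.075)&(r[...,2]>zl-0.035 if nm!='held' else r[...,2]>zl-0.01)&(r[...,2]<zl+0.09)&(r[...,0]<0.05)&(r[...,0]>-0.2)
    if nm!='held': m=red&(abs(r[...,1]-y0)<0.075)&(r[...,2]>0.11)&(r[...,2]<0.21)&(r[...,0]<0.05)&(r[...,0]>-0.2)
    q=r[m]; u=zl if nm=='held' else 0.12
    f=q[(q[:,2]<u+0.033)&(q[:,2]>u+0.004)]; f=f[(f[:,0]<np.percentile(f[:,0],5)+0.006)]
    A=np.c_[f[:,1]-y0,f[:,2]-u,np.ones(len(f))]; s=np.linalg.lstsq(A,f[:,0],rcond=None)[0]
    print(nm,len(q),'z',np.percentile(q[:,2],[0,1,50,95]).round(4),'y',np.percentile(q[:,1],[0,1,99,100]).round(4),'x',np.percentile(q[:,0],[1,99,100]).round(4),'front x=ay+bz+c',s.round(4),len(f))
    b=q[q[:,0]>np.percentile(q[:,0],99)-0.006]; print('   back rim z',np.percentile(b[:,2],[50,90]).round(4))
E
python3 meas.py /tmp/scene3.npz 0.147
```

```text
t 10.93 tcp rack mm [-90.7   8.5 190. ] z 0.19 rot [179.9    0.27 -27.23] F rack 0.54 -0.27 -2.67 M rack -0.03 -0.012 0.038 gap 0.0078
turn to level [0.02 0.05 0.03]
held 1468 z [0.1434 0.1461 0.1766 0.2172] y [-0.0496 -0.0486  0.0623  0.0644] x [-0.1462 -0.002   0.0112] front x=ay+bz+c [-0.0004  0.0034 -0.1423] 226
   back rim z [0.1817 0.2108]
plusy 1934 z [0.1185 0.1207 0.1603 0.1908] y [0.0832 0.0877 0.1987 0.2172] x [-0.1432  0.0074  0.0146] front x=ay+bz+c [ 0.0043  0.0208 -0.14  ] 199
   back rim z [0.189  0.1908]
minusy 1990 z [0.1176 0.12   0.1594 0.1911] y [-0.202  -0.201  -0.0893 -0.0771] x [-0.1437  0.0084  0.016 ] front x=ay+bz+c [ 0.0045  0.0205 -0.1404] 252
   back rim z [0.1893 0.1907]
```

View pics/scene3z.png

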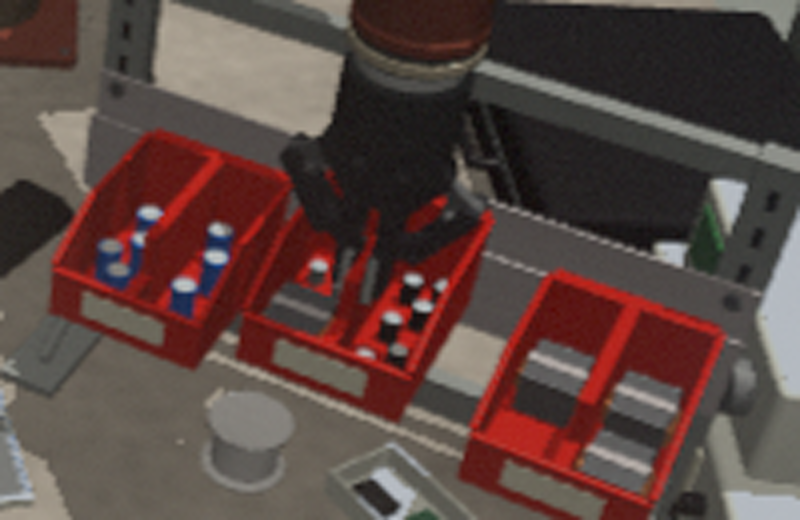

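Emit:
carry_out([
  [[0,0,0.3],[0.02,0.05,0.08]],
  [[0,0,0.3],[0,0,0]],
  [[0,0,0.2],[0,0,0]],
  [[0,0,0],[0,0,0]],
])

```text
t: 11.32
ee_pos: [0.647, 0.2725, 0.1809]
tcp_rot: [180.0, 0.0, -27.6]
contact_force: [0.9, -0.3, -1.9]
finger_gap: 0.0078
```

```bash
python3 st.py
```

```text
t 11.32 tcp rack mm [-90.    8.4 180.9] z 0.1809 rot [ 1.800e+02  5.000e-02 -2.765e+01] F rack -0.92 -0.11 -1.87 M rack -0.06 0.023 -0.009 gap 0.0078
turn to level [ 0.    0.01 -0.05]
```

Emit:
carry_out([
  [[0.1,0,0.1],[0,0,0]],
  [[0,0,0.2],[0,0,0]],
  [[0,0,0.1],[0,0,0]],
  [[0,0,0],[0,0,0]],
])

```text
t: 11.65
ee_pos: [0.6479, 0.2721, 0.177]
tcp_rot: [-180.0, 0.1, -27.6]
contact_force: [-1.5, -1.2, -0.7]
finger_gap: 0.0078
```

```bash
python3 st.py
```

```text
t 11.65 tcp rack mm [-91.    8.3 177. ] z 0.177 rot [-1.7998e+02  6.0000e-02 -2.7640e+01] F rack 0.84 1.74 -0.7 M rack 0.061 -0.36 0.064 gap 0.0078
turn to level [-0.    0.01 -0.05]
```

```bash
python3 look.py 4 scene wrist; python3 meas.py /tmp/scene4.npz 0.133; python3 st.py
```

```text
held 1469 z [0.1306 0.1334 0.1637 0.2045] y [-0.0503 -0.0489  0.0621  0.0703] x [-0.1461 -0.0021  0.0137] front x=ay+bz+c [ 0.0008  0.0007 -0.1423] 220
   back rim z [0.1674 0.1973]
plusy 1937 z [0.1171 0.1205 0.1599 0.1907] y [0.0703 0.0877 0.1987 0.2157] x [-0.1431  0.006   0.0137] front x=ay+bz+c [-0.0005  0.0236 -0.1404] 194
   back rim z [0.1884 0.1907]
minusy 1997 z [0.1172 0.1202 0.1591 0.191 ] y [-0.202  -0.201  -0.0892 -0.0768] x [-0.1433  0.0082  0.0155] front x=ay+bz+c [-0.0011  0.0139 -0.1402] 246
   back rim z [0.1888 0.1908]
t 11.75 tcp rack mm [-91.    8.3 177.1] z 0.1771 rot [-1.7999e+02  5.0000e-02 -2.7640e+01] F rack 0.81 -0.1 -0.94 M rack -0.038 -0.288 0.012 gap 0.0079
turn to level [-0.    0.01 -0.05]
```

View pics/scene4z.png

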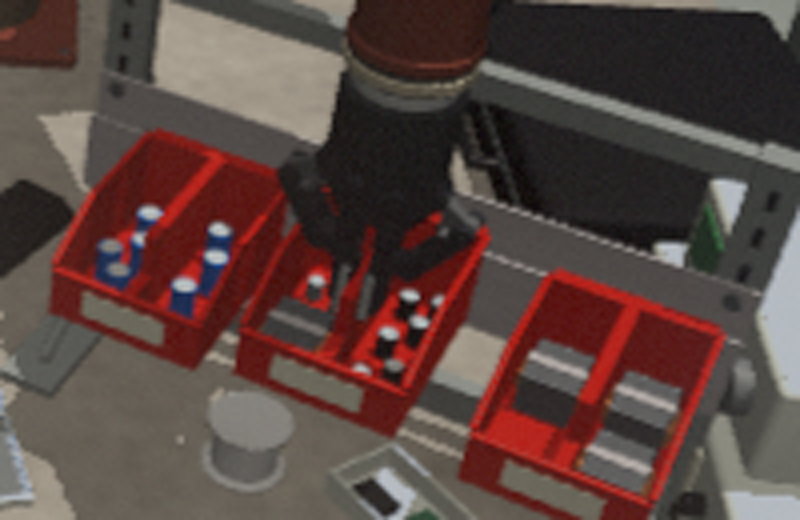

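View pics/wrist4.png

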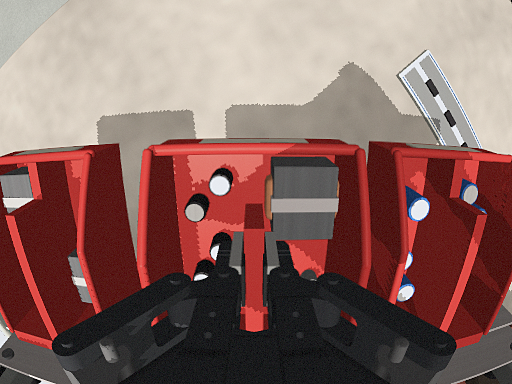

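Emit:
carry_out([
  [[0,0,-0.3],[0,0,0]],
  [[-0.1,0,0],[0,0,0]],
  [[-0.1,0,0],[0,0,0]],
  [[0,0,0],[0,0,0]],
])

```text
t: 12.08
ee_pos: [0.6462, 0.273, 0.1802]
tcp_rot: [-180.0, 0.0, -27.6]
contact_force: [-0.0, 0.3, -2.3]
finger_gap: 0.0078
```

```bash
python3 st.py
```

```text
t 12.08 tcp rack mm [-89.    8.2 180.2] z 0.1802 rot [-1.7997e+02  1.0000e-02 -2.7650e+01] F rack 0.18 -0.28 -2.29 M rack -0.096 0.002 -0.039 gap 0.0078
turn to level [-0.01  0.   -0.05]
```

x = -89.0 ↔ bin about -71.2 mm. Lower slowly.

Emit:
carry_out([
  [[0,0,0.2],[0,0,0]],
  [[0,0,0.2],[0,0,0]],
  [[0,0,0],[0,0,0]],
])

```text
t: 12.33
ee_pos: [0.646, 0.2731, 0.1755]
tcp_rot: [-180.0, 0.0, -27.6]
contact_force: [-0.1, 0.2, -3.2]
finger_gap: 0.0076
```

```bash
python3 st.py
```

```text
t 12.33 tcp rack mm [-88.8   8.3 175.5] z 0.1755 rot [-1.7999e+02  2.0000e-02 -2.7640e+01] F rack 0.17 -0.18 -3.21 M rack -0.034 0.011 0.003 gap 0.0076
turn to level [-0.    0.   -0.05]
```

Leg is past the edge with no contact. On down.

Emit:
carry_out([
  [[0,0,0.2],[0,0,0]],
  [[0,0,0.2],[0,0,0]],
  [[0,0,0.2],[0,0,0]],
  [[0,0,0],[0,0,0]],
])

```text
t: 12.67
ee_pos: [0.6457, 0.273, 0.1681]
tcp_rot: [180.0, 0.1, -27.6]
contact_force: [-0.5, -0.5, -3.6]
finger_gap: 0.0079
```

```bash
python3 st.py
```

```text
t 12.67 tcp rack mm [-88.6   8.5 168.1] z 0.1681 rot [ 1.7997e+02  5.0000e-02 -2.7640e+01] F rack 0.2 0.7 -3.57 M rack -0.005 0.007 -0.016 gap 0.0079
turn to level [ 0.01  0.01 -0.05]
```

Emit:
carry_out([
  [[0,0,0.1],[0,0,0]],
  [[0,0,0.1],[0,0,0]],
  [[0,0,0.1],[0,0,0]],
  [[0,0,0],[0,0,0]],
])

```text
t: 13.0
ee_pos: [0.6456, 0.2729, 0.1645]
tcp_rot: [180.0, 0.1, -27.6]
contact_force: [-0.1, -0.0, -3.8]
finger_gap: 0.0079
```

```bash
python3 st.py
```

```text
t 13.0 tcp rack mm [-88.6   8.6 164.5] z 0.1645 rot [ 1.7995e+02  7.0000e-02 -2.7640e+01] F rack 0.09 0.1 -3.82 M rack -0.024 -0.024 0.067 gap 0.0079
turn to level [ 0.01  0.01 -0.05]
```

Emit:
carry_out([
  [[0,0,0.07],[0,0,0]],
  [[0,0,0.07],[0,0,0]],
  [[0,0,0],[0,0,0]],
])

```text
t: 13.25
ee_pos: [0.6457, 0.2729, 0.1634]
tcp_rot: [180.0, 0.1, -27.6]
contact_force: [0.1, -0.7, -1.9]
finger_gap: 0.008
```

```bash
python3 st.py
```

```text
t 13.25 tcp rack mm [-88.7   8.6 163.4] z 0.1634 rot [ 1.7997e+02  6.0000e-02 -2.7640e+01] F rack -0.41 0.59 -1.95 M rack 0.031 -0.076 0.054 gap 0.008
turn to level [ 0.01  0.01 -0.05]
```

Emit:
carry_out([
  [[0,0,0.07],[0,0,0]],
  [[0.07,0,0],[0,0,0]],
  [[0.07,0,0],[0,0,0]],
  [[0,0,0],[0,0,0]],
])

```text
t: 13.58
ee_pos: [0.6471, 0.2725, 0.1635]
tcp_rot: [-180.0, 0.1, -27.6]
contact_force: [-0.1, 0.5, -2.6]
finger_gap: 0.0078
```

```bash
python3 st.py
```

```text
t 13.58 tcp rack mm [-90.1   8.3 163.5] z 0.1635 rot [-1.7999e+02  5.0000e-02 -2.7630e+01] F rack 0.34 -0.4 -2.65 M rack -0.018 -0.038 0.06 gap 0.0078
turn to level [-0.    0.01 -0.05]
```

Emit:
carry_out([
  [[-0.04,0,0.15],[0,-0.2,0]],
  [[0,0,0],[0,0,0]],
  [[0,0,0],[0,0,0]],
])

```text
t: 13.83
ee_pos: [0.6469, 0.2727, 0.1616]
tcp_rot: [-180.0, 1.1, -27.6]
contact_force: [0.5, 1.0, -1.4]
finger_gap: 0.0075
```

```bash
python3 st.py
```

```text
t 13.83 tcp rack mm [-89.8   8.2 161.6] z 0.1616 rot [-179.98    1.14  -27.63] F rack 0.03 -1.11 -1.43 M rack -0.056 -0.175 -0.052 gap 0.0075
turn to level [-0.    0.23 -0.05]
```

Emit:
carry_out([
  [[0,0,0.15],[0,-0.2,0]],
  [[0,0,0],[0,0,0]],
  [[0,0,0],[0,0,0]],
])

```text
t: 14.08
ee_pos: [0.6467, 0.2729, 0.1598]
tcp_rot: [-180.0, 2.3, -27.6]
contact_force: [-0.6, 0.3, -1.9]
finger_gap: 0.0076
```

```bash
python3 st.py
```

```text
t 14.08 tcp rack mm [-89.6   8.1 159.8] z 0.1598 rot [-179.98    2.3   -27.63] F rack 0.64 -0.01 -1.86 M rack -0.099 -0.277 0.03 gap 0.0076
turn to level [-0.01  0.46 -0.05]
```

Emit:
carry_out([
  [[0.02,0,0.1],[0,-0.13,0]],
  [[0,0,0],[0,0,0]],
  [[0,0,0],[0,0,0]],
])

```text
t: 14.33
ee_pos: [0.6467, 0.2733, 0.1591]
tcp_rot: [-180.0, 3.0, -27.6]
contact_force: [-0.3, 0.2, -1.0]
finger_gap: 0.0079
```

```bash
python3 st.py; python3 look.py 5 scene; python3 meas.py /tmp/scene5.npz 0.12
```

```text
t 14.33 tcp rack mm [-89.4   7.7 159.1] z 0.1591 rot [-179.96    3.03  -27.58] F rack 0.36 -0.05 -0.98 M rack -0.027 0.039 0.095 gap 0.0079
turn to level [-0.01  0.61 -0.04]
held 1371 z [0.1106 0.1144 0.1439 0.1877] y [-0.0501 -0.0494  0.0618  0.0637] x [-0.1442 -0.0007  0.0011] front x=ay+bz+c [-0.0024 -0.0984 -0.1385] 215
   back rim z [0.1494 0.1765]
plusy 1933 z [0.1168 0.1204 0.1593 0.1909] y [0.0836 0.0878 0.199  0.2175] x [-0.1434  0.0071  0.0133] front x=ay+bz+c [ 0.0033  0.004  -0.14  ] 194
   back rim z [0.1886 0.1915]
minusy 1990 z [0.1174 0.1202 0.1591 0.1912] y [-0.202  -0.201  -0.0895 -0.0775] x [-0.1437  0.0082  0.0166] front x=ay+bz+c [-0.0008  0.0057 -0.1399] 250
   back rim z [0.1891 0.191 ]
```

View pics/scene5z.png

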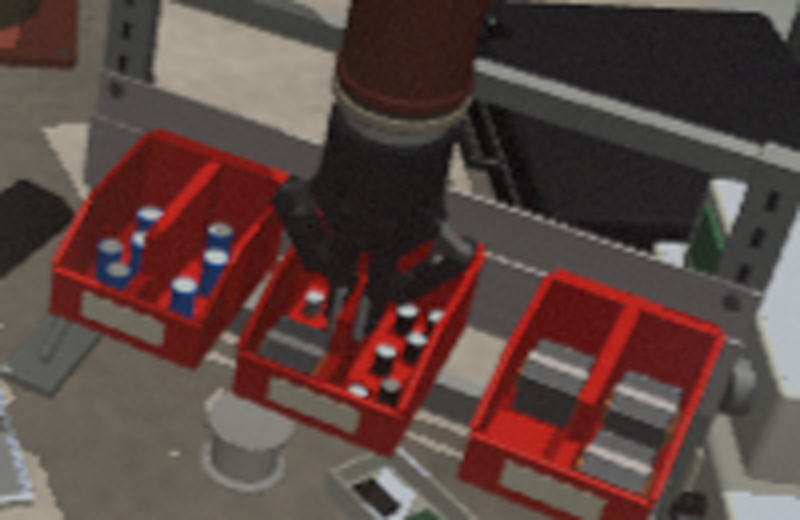

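```bash
python3 - <<'E'
from rk import *
for f in('/tmp/scene4.npz','/tmp/scene5.npz'):
    v=load(f);r=rf(world(v))
    hsv=cv2.cvtColor(v['p'],cv2.COLOR_RGB2HSV)
    red=((hsv[...,0]<10)|(hsv[...,0]>170))&(hsv[...,1]>110)&(hsv[...,2]>30)&(v['d']>0)
    for lo,hi in((-0.056,-0.035),(0.05,0.064)):
        q=r[red&(r[...,1]>lo)&(r[...,1]<hi)&(r[...,2]>0.1)&(r[...,2]<0.22)&(r[...,0]<0.03)&(r[...,0]>-0.2)]
        for xx in np.arange(-0.14,0.011,0.02):
            k=abs(q[:,0]-xx)<0.01
            if k.sum()>2: print(f[-9:-4],lo,round(xx,2),k.sum(),'ztop',np.percentile(q[k,2],[90,97]).round(4),'zmin',q[k,2].min().round(4))
E
```

```text
cene4 -0.056 -0.14 88 ztop [0.1801 0.1851] zmin 0.1325
cene4 -0.056 -0.12 34 ztop [0.1944 0.1954] zmin 0.1429
cene4 -0.056 -0.1 43 ztop [0.2033 0.2056] zmin 0.137
cene4 -0.056 -0.08 34 ztop [0.2065 0.2081] zmin 0.1461
cene4 -0.056 -0.06 32 ztop [0.2057 0.2061] zmin 0.1414
cene4 -0.056 -0.04 30 ztop [0.206  0.2068] zmin 0.1444
cene4 -0.056 -0.02 35 ztop [0.2059 0.2071] zmin 0.1407
cene4 -0.056 0.0 24 ztop [0.2046 0.2053] zmin 0.1659
cene4 0.05 -0.14 78 ztop [0.1803 0.1845] zmin 0.1328
cene4 0.05 -0.12 37 ztop [0.1942 0.1963] zmin 0.1543
cene4 0.05 -0.1 43 ztop [0.2026 0.2051] zmin 0.1562
cene4 0.05 -0.08 38 ztop [0.2055 0.2067] zmin 0.1522
cene4 0.05 -0.06 39 ztop [0.1976 0.2051] zmin 0.1362
cene4 0.05 -0.04 36 ztop [0.1751 0.1802] zmin 0.1343
cene4 0.05 -0.02 23 ztop [0.1891 0.2056] zmin 0.1339
cene4 0.05 0.0 21 ztop [0.1858 0.1883] zmin 0.1331
cene5 -0.056 -0.14 81 ztop [0.1592 0.1642] zmin 0.1106
cene5 -0.056 -0.12 34 ztop [0.1777 0.1782] zmin 0.1179
cene5 -0.056 -0.1 46 ztop [0.1865 0.1895] zmin 0.1209
cene5 -0.056 -0.08 35 ztop [0.1887 0.1894] zmin 0.1217
cene5 -0.056 -0.06 33 ztop [0.1899 0.1906] zmin 0.1179
cene5 -0.056 -0.04 30 ztop [0.1898 0.1906] zmin 0.1294
cene5 -0.056 -0.02 32 ztop [0.1923 0.1933] zmin 0.1292
cene5 -0.056 0.0 20 ztop [0.1909 0.1921] zmin 0.136
cene5 0.05 -0.14 65 ztop [0.1603 0.1632] zmin 0.1146
cene5 0.05 -0.12 36 ztop [0.1736 0.1749] zmin 0.1352
cene5 0.05 -0.1 44 ztop [0.1853 0.1889] zmin 0.1362
cene5 0.05 -0.08 43 ztop [0.1876 0.1888] zmin 0.1364
cene5 0.05 -0.06 30 ztop [0.1727 0.1855] zmin 0.1221
cene5 0.05 -0.04 35 ztop [0.1497 0.1572] zmin 0.1176
cene5 0.05 -0.02 19 ztop [0.1367 0.1562] zmin 0.1195
cene5 0.05 0.0 10 ztop [0.1294 0.1549] zmin 0.121
```

Emit:
carry_out([
  [[0.05,0,0.04],[0,0,0]],
  [[0,0,0],[0,0,0]],
  [[0,0,0],[0,0,0]],
])

```text
t: 14.63
ee_pos: [0.6467, 0.2733, 0.1591]
tcp_rot: [-180.0, 3.0, -27.6]
contact_force: [-1.8, 0.3, -0.9]
finger_gap: 0.0079
```

```bash
python3 - <<'E'
exec(open('st.py').read())
E
```

```text
t 14.63 tcp rack mm [-89.4   7.7 159.1] z 0.1591 rot [-179.98    3.04  -27.55] F rack 1.75 0.6 -0.91 M rack 0.007 -0.005 0.083 gap 0.0079
turn to level [-0.01  0.61 -0.03]
```

Emit:
carry_out([
  [[0,0,0],[0,0,0]],
])

```text
t: 14.72
ee_pos: [0.6468, 0.2733, 0.1591]
tcp_rot: [-180.0, 3.0, -27.6]
contact_force: [-1.8, 1.3, -0.4]
finger_gap: 0.0082
```

```bash
python3 st.py
```

```text
t 14.72 tcp rack mm [-89.4   7.7 159.1] z 0.1591 rot [-179.97    3.03  -27.55] F rack 2.18 -0.36 -0.35 M rack 0.041 -0.094 0.116 gap 0.0082
turn to level [-0.01  0.61 -0.03]
```

Emit:
carry_out([
  [[-0.02,0,0],[0,0,-0.05]],
  [[0,0,0],[0,0,0]],
])

```text
t: 14.88
ee_pos: [0.6468, 0.2733, 0.1592]
tcp_rot: [-179.9, 3.0, -27.3]
contact_force: [-2.2, 1.4, -0.5]
finger_gap: 0.0081
```

```bash
python3 st.py
```

```text
t 14.88 tcp rack mm [-89.5   7.7 159.2] z 0.1592 rot [-179.95    3.    -27.3 ] F rack 2.63 -0.23 -0.51 M rack 0.053 -0.15 -0.095 gap 0.0081
turn to level [-0.01  0.6   0.02]
```

Emit:
carry_out([
  [[-0.05,0,0],[0,0,0.03]],
  [[0,0,0],[0,0,0]],
])

```text
t: 15.05
ee_pos: [0.6468, 0.2733, 0.1591]
tcp_rot: [-179.9, 2.9, -27.5]
contact_force: [-1.7, 1.5, -1.4]
finger_gap: 0.008
```

```bash
python3 st.py
```

```text
t 15.05 tcp rack mm [-89.4   7.7 159.1] z 0.1591 rot [-179.94    2.95  -27.48] F rack 2.17 -0.58 -1.37 M rack -0.022 -0.236 0.039 gap 0.008
turn to level [-0.01  0.59 -0.02]
```

Emit:
carry_out([
  [[-0.03,0,0.05],[0,-0.08,0]],
  [[0,0,0],[0,0,0]],
  [[0,0,0],[0,0,0]],
])

```text
t: 15.3
ee_pos: [0.6467, 0.2733, 0.1591]
tcp_rot: [-179.9, 3.3, -27.5]
contact_force: [-1.1, 0.7, -0.8]
finger_gap: 0.0074
```

```bash
python3 st.py
```

```text
t 15.3 tcp rack mm [-89.4   7.7 159.1] z 0.1591 rot [-179.93    3.34  -27.47] F rack 1.27 -0.11 -0.78 M rack 0.041 0.191 -0.008 gap 0.0074
turn to level [-0.01  0.67 -0.01]
```

Emit:
carry_out([
  [[0,0,0],[0,0.03,0]],
  [[0,0,0],[0,0,0]],
])

```text
t: 15.47
ee_pos: [0.6467, 0.2733, 0.1591]
tcp_rot: [-179.9, 3.2, -27.5]
contact_force: [-1.2, 1.3, -0.7]
finger_gap: 0.0082
```

Emit:
carry_out([
  [[0,0,0],[0,0,0]],
  [[0,0,0],[0,0,0]],
  [[0,0,0],[0,0,0]],
], claw=0.86)

```text
t: 15.72
ee_pos: [0.6476, 0.2732, 0.1599]
tcp_rot: [-179.9, 3.1, -27.5]
contact_force: [-0.5, 0.8, 0.4]
finger_gap: 0.0119
```

```bash
python3 st.py; python3 look.py 6 scene wrist; python3 meas.py /tmp/scene6.npz 0.12
```

```text
t 15.72 tcp rack mm [-90.2   7.4 159.9] z 0.1599 rot [-179.86    3.08  -27.5 ] F rack 0.8 -0.5 0.38 M rack 0.012 -0.014 -0.045 gap 0.0119
turn to level [-0.03  0.62 -0.02]
held 1372 z [0.1103 0.1147 0.145  0.1878] y [-0.0505 -0.0495  0.0617  0.0687] x [-0.1444 -0.0004  0.0043] front x=ay+bz+c [ 0.0012 -0.0507 -0.1395] 217
   back rim z [0.15   0.1735]
plusy 1920 z [0.1168 0.1208 0.1593 0.1906] y [0.0841 0.0878 0.1987 0.2177] x [-0.1433  0.007   0.0123] front x=ay+bz+c [ 0.0023  0.0147 -0.1402] 195
   back rim z [0.1887 0.1908]
minusy 1986 z [0.1179 0.1201 0.159  0.1911] y [-0.202  -0.201  -0.0894 -0.0779] x [-0.1434  0.0081  0.0133] front x=ay+bz+c [ 0.001   0.015  -0.1401] 250
   back rim z [0.189  0.1907]
```

View pics/wrist6.png

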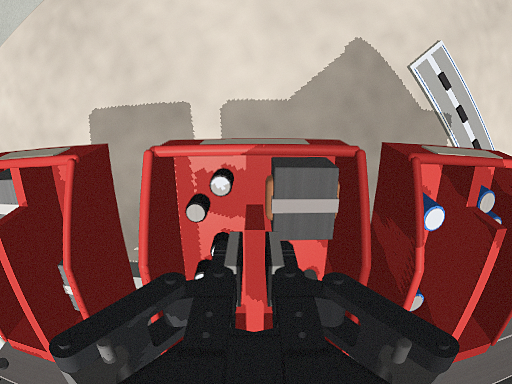

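Emit:
carry_out([
  [[0,0,0],[0,0,0]],
  [[0,0,0],[0,0,0]],
], claw=0.75)

```text
t: 15.98
ee_pos: [0.6479, 0.2732, 0.1603]
tcp_rot: [-179.8, 3.1, -27.5]
contact_force: [-0.3, -0.3, 0.1]
finger_gap: 0.0211
```

Emit:
carry_out([
  [[0,0,0],[0,0,0]],
  [[0,0,0],[0,0,0]],
  [[0,0,0],[0,0,0]],
], claw=0.6)

```text
t: 16.23
ee_pos: [0.6481, 0.2731, 0.1604]
tcp_rot: [-179.8, 3.0, -27.5]
contact_force: [-0.1, 0.5, 0.2]
finger_gap: 0.0345
```

```bash
python3 st.py
```

```text
t 16.23 tcp rack mm [-90.7   7.3 160.4] z 0.1604 rot [-179.82    3.04  -27.51] F rack 0.26 -0.39 0.21 M rack 0.017 0.04 -0.007 gap 0.0345
turn to level [-0.04  0.61 -0.02]
```

Emit:
carry_out([
  [[0,0,-0.5],[0,0,0]],
  [[0,0,-1],[0,0,0]],
  [[0,0,-1.5],[0,0,0]],
  [[0,0,-1.5],[0,0,0]],
  [[0,0,-1.5],[0,0,0]],
])

```text
t: 16.65
ee_pos: [0.6485, 0.2708, 0.2196]
tcp_rot: [179.9, 3.4, -27.5]
contact_force: [0.5, 0.3, 2.0]
finger_gap: 0.0343
```

```bash
python3 st.py
```

```text
t 16.65 tcp rack mm [-92.1   9.1 219.6] z 0.2196 rot [179.85   3.39 -27.52] F rack -0.29 -0.5 2.03 M rack 0.022 0.078 -0.003 gap 0.0343
turn to level [ 0.03  0.68 -0.02]
```

Clear of the bin. Go higher and out in front, then inspect.

Emit:
carry_out([
  [[0.5,0,-2.5],[0,0.2,0]],
  [[1,0,-3],[0,0.2,0]],
  [[1,0,-3],[0,0.2,0]],
  [[1,0,-3],[0,0,0]],
  [[0.5,0,-2],[0,0,0]],
])

```text
t: 17.07
ee_pos: [0.6864, 0.2505, 0.362]
tcp_rot: [179.8, 0.3, -27.4]
contact_force: [1.0, -0.1, 0.2]
finger_gap: 0.0341
```

Emit:
carry_out([
  [[0,2,-1],[0,0,-0.5]],
  [[0,3,-1],[0,0,-0.5]],
  [[0,3,0],[0,0,-0.5]],
  [[0,3,0],[0,0,-0.5]],
  [[0,1,0],[0,0,0]],
])

```text
t: 17.48
ee_pos: [0.6419, 0.1391, 0.3973]
tcp_rot: [-179.7, -0.6, -16.7]
contact_force: [-0.3, -0.6, -0.1]
finger_gap: 0.0341
```

```bash
python3 st.py; python3 look.py 7 scene wrist top; python3 meas.py /tmp/scene7.npz 0.12
```

```text
t 17.48 tcp rack mm [-146.9  129.1  397.3] z 0.3973 rot [-179.66   -0.61  -16.71] F rack -0.04 0.69 -0.12 M rack 0.017 -0.025 -0.004 gap 0.0341
turn to level [-0.08 -0.12  2.14]
held 2172 z [0.1106 0.1153 0.1527 0.1896] y [-0.0502 -0.0492  0.0621  0.0726] x [-0.1441  0.0073  0.0151] front x=ay+bz+c [ 0.0042 -0.0999 -0.1385] 214
   back rim z [0.1883 0.1907]
plusy 1975 z [0.1184 0.1206 0.1597 0.1909] y [0.0691 0.0873 0.1988 0.2179] x [-0.1433  0.0089  0.0152] front x=ay+bz+c [-0.0016  0.0174 -0.1402] 197
   back rim z [0.1889 0.1907]
minusy 1990 z [0.1165 0.1202 0.1589 0.1912] y [-0.202  -0.201  -0.0895 -0.0772] x [-0.1437  0.009   0.0131] front x=ay+bz+c [ 0.0022  0.0138 -0.1402] 243
   back rim z [0.189  0.1908]
```

View pics/scene7z.png

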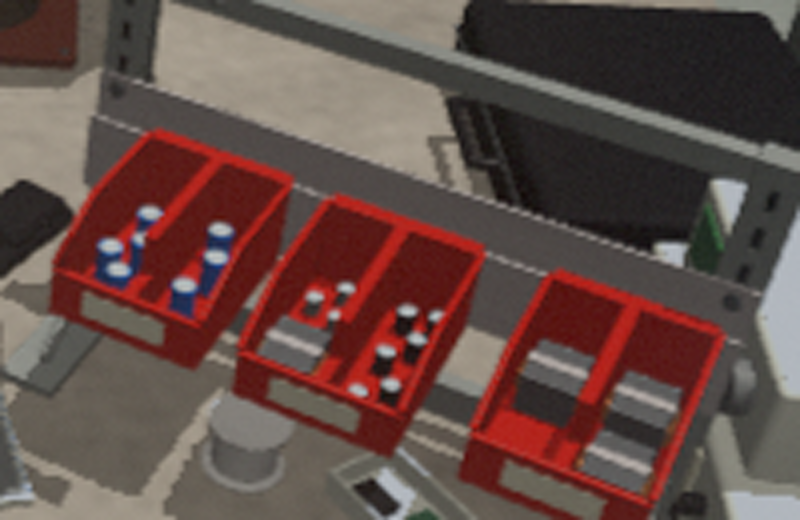

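View pics/wrist7.png

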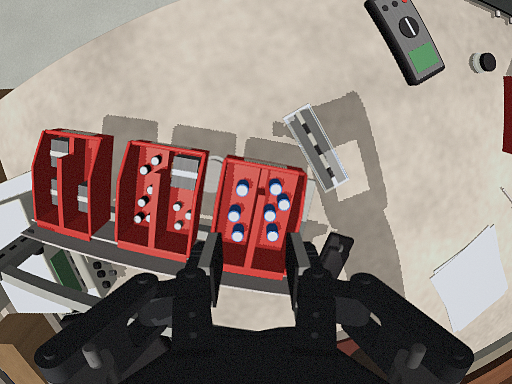

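View pics/scene7.png

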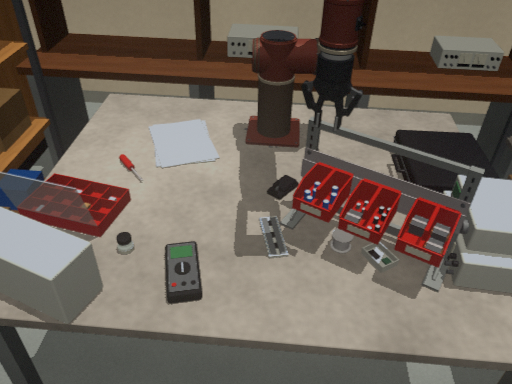

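Emit:
carry_out([
  [[0,0,0],[0,0,0]],
  [[0,0,0],[0,0,0]],
  [[0,0,0],[0,0,0]],
  [[0,0,0],[0,0,0]],
])

```text
t: 17.97
ee_pos: [0.6432, 0.146, 0.3948]
tcp_rot: [-179.5, -0.4, -16.7]
contact_force: [-0.1, 0.1, -0.5]
finger_gap: 0.0344
```

```bash
python3 look.py 8 scene; python3 - <<'E'
from rk import *
a=load('/tmp/scene0.npz');b=load('/tmp/scene7.npz');c=load('/tmp/scene8.npz')
for f in(b,c):
    r=rf(world(f)); hsv=cv2.cvtColor(f['p'],cv2.COLOR_RGB2HSV)
    red=((hsv[...,0]<10)|(hsv[...,0]>170))&(hsv[...,1]>110)&(hsv[...,2]>30)&(f['d']>0)
    q=r[red&(r[...,2]>0.1)&(r[...,2]<0.2)&(r[...,0]<0.02)&(r[...,0]>-0.17)&(r[...,1]>-0.06)&(r[...,1]<0.07)]
    bk=q[q[:,0]>-0.012]; bk=bk[bk[:,2]>0.183]; t=q[q[:,2]>0.185]
    print('back rim: z vs y slope',np.polyfit(bk[:,1],bk[:,2],1).round(4),'top plane',np.linalg.lstsq(np.c_[t[:,:2],np.ones(len(t))],t[:,2],rcond=None)[0].round(4))
    e=[(t[abs(t[:,1]-y)<0.01,0].max().round(4)) for y in(-0.04,-0.02,0,0.02,0.04)]; print('rear edge x',e)
d=np.abs(a['p'].astype(int)-c['p']).max(-1)
for n,(x0,y0,x1,y1) in dict(meter=(160,235,210,305),bread=(255,212,292,262),mouse=(265,172,300,200),reel=(328,225,356,255),tray=(360,238,400,270),jar=(112,228,138,256),driver=(115,150,146,185)).items():
    print(n,'depth diff mm median/95',(np.percentile(abs(a['d']-c['d'])[y0:y1,x0:x1],[50,95])*1000).round(1))
dd=np.abs(b['p'].astype(int)-c['p']).max(-1)[150:260,280:480]; print('7 vs 8 pixels >40:',(dd>40).sum())
E
```

```text
back rim: z vs y slope [-0.0055  0.1885] top plane [ 0.0213 -0.0031  0.1892]
rear edge x [np.float64(0.0131), np.float64(0.0127), np.float64(0.0118), np.float64(0.0143), np.float64(0.0126)]
back rim: z vs y slope [-0.008   0.1884] top plane [ 0.0167 -0.0028  0.1891]
rear edge x [np.float64(0.0117), np.float64(0.0119), np.float64(0.0115), np.float64(0.0133), np.float64(0.0133)]
meter depth diff mm median/95 [2.2 6.7]
bread depth diff mm median/95 [2.6 7.9]
mouse depth diff mm median/95 [3.2 9.3]
reel depth diff mm median/95 [  3.  195.3]
tray depth diff mm median/95 [  2.6 164.2]
jar depth diff mm median/95 [2.6 7.3]
driver depth diff mm median/95 [ 3.2 10. ]
7 vs 8 pixels >40: 41
```

```bash
python3 -c "
from plant import arm
print(arm.job_done())"
```

```text
the job is handed in; nothing more can be done
None
```

The bin hangs by its lip on the rail, between the two neighbour bins, and I handed the job in at about 18 s. I never got a pass or fail report, so the checks below are my own.

**How it went:** I pinched the bin by its divider, carried it upright to the rack and felt for the rail. I then lowered the lip over the flange until the web sat on the edge, at about 0.187 m. Next I drew it forward and tilted it about 3° front-down until the back wall's foot touched. Only when the rail had the weight did I open the fingers in stages.

**One mistake, mended:** I first took the bin's back wall touching the flange for the lip touching the back plate. So on the first try the lip's leg came down lightly, with about 2 N, on the flange edge. I lifted 3 mm, moved 2 mm in and lowered it cleanly.

**Last checks:**
- **Height and squareness:** the back rim is at 0.188–0.191 m, the same as the neighbours. It is level along the rail to about 0.5° and square to it to within about 1°.
- **Tilt:** the front-wall fit after release gave about 3° in one picture and nearly 6° in the next. The underside at the front, about 7 mm below the neighbours', agrees with 3°.
- **Clearance:** about 25 mm to the neighbour on the rack's +y side and 40 mm on the other. The bin hangs about 8 mm off the middle of the gap, on purpose, towards the rack's nominal place.
- **Steadiness:** two pictures about 0.5 s apart show no movement, and the arm is well clear.
- **Bench items:** they show only depth noise against the start. For the reel and tray the check is incomplete, as the hung bin now partly hides them; in the pictures they look unmoved.

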